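Stow the cleaner can in its bench clip

ROBOT

A 7-joint arm with a two-finger parallel gripper is mounted at the origin on the work surface. World frame = base frame: x ahead of the robot, y to its left, z up, the work surface at z = 0. Lengths are in m, angles in rad, forces in N, time in s.
With the tool pointing down it reaches from about 0.425 to 0.925 m from the base axis. Payload 6.8 kg.
Tool frame: the origin (TCP) lies at the very end of the fingers, on their centre line; the grasp point (between the pads) lies 19 mm behind it; x points along the fingers, z is the direction in which the jaws open and shut, and the axes are right-handed (so a half turn about x gives the same grasp; the last joint's range is limited). The gripper opens to 88 mm and grips with 3 to 60 N. Pads are 20 mm wide; open, the fingers measure 115 mm over their backs; the gripper's body (75 mm by 178 mm) begins 61 mm behind the grasp point.
Start: joints at [-1.343, 0.477, 0.022, 1.555, -0.011, 1.109, -0.083], TCP at [0.222, 0.637, 0.223] pointing down, gripper open.
Joint ranges: [-2.96, 2.96], [-0.34, 2.1], [-1.41, 1.46], [0.24, 2.44], [-1.37, 4.51], [0.17, 1.92], [-2.96, 2.96]. Speed limits (rad/s): [2.39, 2.39, 3.14, 3.14, 3.14, 3.14, 3.14].

INTERFACE

Orientations are given as a unit quaternion [x, y, z, w].
In Python, from workcell import r gives the robot as it stands.
- The arm moves only by the shell command python3 -m handwheel 'ROWS' [FORCE]. ROWS is JSON, a list of rows, each an object of numbers: "x", "y", "z": the shift along the tool's x, y, z in m; "wx", "wy", "wz": the turn, a rotation vector about the tool's x, y, z in rad; "gripper": the closure, from 0 (fully open) to 1 (shut). A call has 1 to 10 rows; each row is the pose to reach, as a shift and turn from the pose commanded when the call began, along the tool's axes at that moment; what a row does not reach only later rows make up. A row lasts 1/12 s, in which the tool goes at most 41.7 mm and 7.16 degrees, less where a joint would pass 70% of its speed; a pose out of reach is approached as far as the arm can. A call with a gripper value outside its range is refused whole. The fingers move at their own pace and stop on an object; FORCE is the grip in N (left out, the last holds). Time passes only in rows, so rows that repeat a pose let the fingers close. It gives the time, the measured TCP pose, the force and the opening at its end, in the units of the state.
- r.get_obs(): the state, without advancing time (a new reading comes with each control period).
- r.snapshot(name): name is "side" or "top" or "wrist"; returns a dict with "color" (384x512x3 uint8, red, green, blue), "intrinsics" (3x3 intrinsics, pixels), "view" (4x4, takes a point from world to camera coordinates). Camera axes: x right, y up, looking along -z (the intrinsics and any distortion apply to the point x, -y, -z); pixel columns grow to the right and rows downward; lengths in m; the calibration is good to about 2 mm. A picture is of the moment at which its call begins. There is no depth.
- r.job_done(): hands the job in, once; it reports no verdict.
Trained networks look in a picture, given as the dict that the camera call returned (one of the last four; its "shot" number tells which), for a name from the list of things; names that differ only in an ending like _2 or _b are one class to them, and where a whole thing is asked for, a point or a joint stands for the part that bears it (a point fixed in the world has none). Each returns a list of dicts, best first, with "p" (0 to 1); they miss things now and then, are a little off and sometimes report something else, mostly with a low value. They report only what shows in the picture. A call takes as long as a camera call.
- r.look_for(picture, label): "point" ([x, y, z] in m, in world coordinates, good to about 4 mm: the middle of the surface that is visible of it).
- r.trace(picture, label): "region" (384x512 bool, what is visible of it).
The state is a dict: "time": time; "joints": joint angles; "dq": joint speeds; "tau": joint torques, N m; "tcp_pos": TCP position; "orientation": TCP orientation; "contact_force": force on the tool from outside, world axes, zero at the start; "torque": the same for the moment, N m; "gripper_width": opening from 0.0 (shut) to 1.0 (fully open).
Only numpy, scipy, OpenCV 4.12 (cv2) and the standard library are available. Lean on these libraries where they do the work, as an engineer would, in place of code of your own. Each camera call takes 0.05 s, during which the arm holds its last target.

TASK

Put the tall spray can away: slide it standing across the mat, pushing it low down so that it never tips or leaves the mat, to the front of the spring clip in the middle of the can rack, then push it straight in through the jaws until you feel it meet the adjustable rubber stop at the back, and press it home there for a moment with about 10 N. The can is thin-walled, so never push or squeeze it harder than 18 N; leave it standing upright in the clip and disturb nothing else on the bench.

Things in the scene. Friction and masses are not known exactly. Their poses are not given: they have to be found in the camera images.
- can_mid (a point): the tall cleaner spray can: plain metal cylinder 66 mm across, white cap (52 mm across) as its top 38 mm, 190 mm high, the only tall thing standing out on the mat. Point on its axis half-way up, 95 mm above its foot; z along its axis. 0.3 to 0.5 kg; it slides on the mat (friction 0.5 to 0.7) under 1.5 to 3.5 N; pushed more than about 45 mm above its foot it starts to tip
- can: the same can, origin at the centre of its foot
- can_base (a point): centre of the can's foot, 95 mm below can_mid; the mat's top, on which everything stands, is 3 mm above the bench (height 0.003)
- clip_seat (a point): spring clip in the middle bay of the rack: the can's axis is here when home with the back stop set at its foremost, at the clip's mid-height (37 mm above the mat). x points level into the clip (the way to push), y to its left, z up. The stop is clamped 0 to 10 mm further in, differently each time and not measured: feel for it. Jaws, rubber pads: 25 to 49 mm above the mat
- clip_mouth (a point): point on the clip's centre line 55 mm before clip_seat, same axes: the can's axis when it stands in front of the clip, lined up, not yet touching. It meets the jaws 32 mm before clip_seat; the push needed peaks at 4 to 10 N some 5 to 30 mm before it, then falls to 1 to 6 N until the stop. Push at the clip's height (within about 10 mm) from here on or the can tips
- saddle: the clip's saddle at the back: a clamp block with a thumb screw on the rail (origin on the mat straight below clip_seat, same axes) and, sliding in it, the adjustable stop with two rubber pads that the can's side beds against: a hard stop, felt as a second, steady rise of force. The clamped stop does not give
- jaw_left: left one of the clip's two mirrored sprung steel jaws; origin at its hinge, 42 mm beyond and 22 mm left of clip_seat. Between their rolled edges (13 mm before clip_seat) the jaws leave 55 mm; the flared lips end 24 mm before it, 81 mm apart: what pushes the can in between them should be under 48 mm wide. The jaws do not draw the can home
- rack: the can rack: white ends, 360 mm apart, and a rear rail carry a clear acrylic shelf, its underside 215 mm above the mat and its front edge 5 mm beyond clip_seat; clear upright partitions 75 mm to either side of the clip begin 35 mm beyond clip_seat. Origin on the mat straight below clip_seat, same axes
- pump: square alcohol pump bottle, 58 x 58 x 125 mm, in a side bay of the rack; origin at the centre of its underside; a bystander, to be left where it is
- wash: round wash bottle with a bent spout, 62 mm across, 180 mm high, in the other side bay of the rack; origin at the centre of its underside; a bystander, to be left where it is
- jar_a: solder paste jar, 42 mm across, 39 mm high, on the mat; origin at the centre of its underside; a bystander, to be left where it is
- jar_b: second solder paste jar, 42 mm across, 39 mm high, on the mat; origin at the centre of its underside; a bystander, to be left where it is
- spool: spool of desoldering braid, 72 mm across, 22 mm high, lying flat on the mat; origin at the centre of its underside; a bystander, to be left where it is
- holder: board holder with a phone board clamped in it, 70 x 130 x 24 mm, on the mat; origin at the centre of its underside; a bystander, to be left where it is
- tweezers: pair of tweezers lying on the mat, 130 mm long, 7 mm high; origin at the centre of its underside; a bystander, to be left where it is
- driver: small screwdriver, 140 mm long, lying on the mat; origin at the centre of its underside; a bystander, to be left where it is

How it is judged:
By the outcome, as a careful person would: the job done as asked, in the order asked, and still so for the second after the job is handed in, with the robot touching nothing.
It also fails if it takes over 72 s, if anything falls off the work surface, if the arm or the gripper's body presses on something with over 40 N, if the wrist force passes 120 N, or if a joint passes its speed limit or range.

## Working session

There is one attempt and no reset: what is moved stays moved. The work goes in short steps, Python scripts to look and compute and a shell command to move; the robot and the scene stay as the last step left them, time stands still between calls to the robot, and variables do not carry over. Pictures are saved under pics/ and viewed, and the job is handed in when it is done.

```bash
mkdir -p pics; ls
python3 - <<'E'
from workcell import r
import cv2
o=r.get_obs()
for k,v in o.items(): print(k,v)
for n in ["top","side","wrist"]:
    s=r.snapshot(n); cv2.imwrite(f"pics/{n}0.png",s["color"][:,:,::-1])
    print(n,s["intrinsics"],s["view"],[k for k in s])
E
```

```text
pics
time 0.0
joints [-1.34311447  0.47775109  0.02233253  1.55640888 -0.01148673  1.10930528
 -0.08310097]
dq [-1.90259481e-03 -2.06509586e-03  5.42887068e-04 -1.54656930e-03
 -3.36423067e-05 -2.72759067e-03 -1.22984940e-03]
tau [ 9.29078960e-04 -5.82844305e+01  1.53546274e+00 -2.72609049e+01
 -5.42046502e-02  1.68866309e-02  1.68125930e-04]
tcp_pos [0.22223758 0.6367475  0.22173243]
orientation [-0.40982279  0.57698774  0.40903224  0.57604084]
contact_force [ 0.40101552 -0.76040823 -0.76278489]
torque [ 0.02514015  0.02401305 -0.02242018]
gripper_width 1.0022518688648254
top [[371.77783797   0.         260.0494457 ]
 [  0.         371.77783797 192.87239281]
 [  0.           0.           1.        ]] [[ 0.00177938 -0.9999901   0.00407785 -0.03028016]
 [ 0.9831991   0.00249379  0.18251932 -0.61204044]
 [-0.18252768  0.00368457  0.98319381 -0.92977889]
 [ 0.          0.          0.          1.        ]] ['color', 'intrinsics', 'view', 'shot']
side [[460.87755482   0.         250.46313481]
 [  0.         460.87755482 196.07868438]
 [  0.           0.           1.        ]] [[ 0.71850342 -0.69542256  0.01184467 -0.42799463]
 [ 0.52299124  0.5514191   0.64993626 -0.3797044 ]
 [-0.45851171 -0.46078677  0.75989642 -0.89015594]
 [ 0.          0.          0.          1.        ]] ['color', 'intrinsics', 'view', 'shot']
wrist [[325.61696976   0.         251.49134823]
 [  0.         325.61696976 194.77261917]
 [  0.           0.           1.        ]] [[ 0.33016533  0.94392109 -0.00195571 -0.67429186]
 [-0.91179052  0.31838931 -0.25935745  0.03068309]
 [-0.24419029  0.08741404  0.96577942 -0.39156155]
 [ 0.          0.          0.          1.        ]] ['color', 'intrinsics', 'view', 'shot']
```

View pics/top0.png

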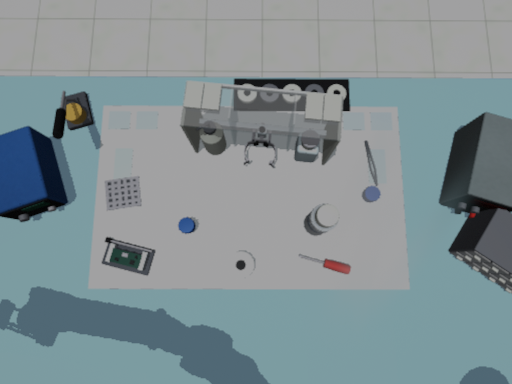

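View pics/side0.png

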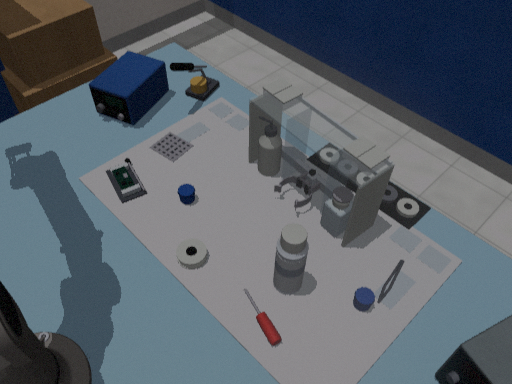

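View pics/wrist0.png

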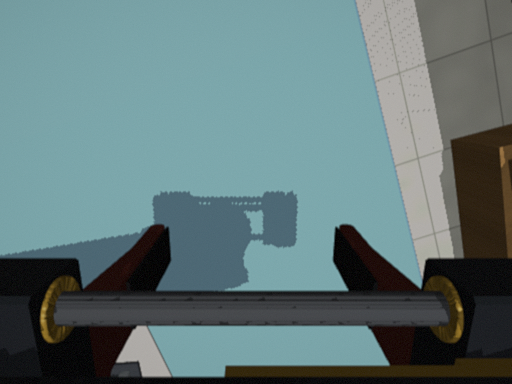

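The top view shows the can at about (323,218), the clip at (261,150), the jars at (187,225) and (372,194), the driver at (325,264), the spool at (242,265) and the tweezers at (371,162). The side view agrees. The wrist view shows only empty bench. Next I'll measure positions.

```bash
cat > h.py <<'E'
import numpy as np, cv2
from workcell import r
def proj(s,P):
    P=np.atleast_2d(P); c=(np.c_[P,np.ones(len(P))]@np.array(s["view"]).T)[:,:3]
    q=np.c_[c[:,0],-c[:,1],-c[:,2]]@np.array(s["intrinsics"]).T
    return q[:,:2]/q[:,2:]
def ray(s,uv,z):
    K=np.array(s["intrinsics"]);V=np.array(s["view"])
    d=np.linalg.inv(K)@[uv[0],uv[1],1]; d=np.array([d[0],-d[1],-d[2]])
    R=V[:3,:3].T; o=-R@V[:3,3]; d=R@d
    return o+d*(z-o[2])/d[2]
E
python3 - <<'E'
from h import *
for n in ["top","side"]:
    s=r.snapshot(n); np.save(f"{n}.npy",s,allow_pickle=True)
    for l in ["can_mid","can","can_base","clip_seat","clip_mouth","saddle","jaw_left","rack","pump","wash","jar_a","spool","holder","tweezers","driver"]:
        d=r.look_for(s,l)
        print(n,l,[(np.round(x["point"],3).tolist(),round(x["p"],2),proj(s,x["point"])[0].round().tolist()) for x in d[:3]])
print(r.get_obs()["time"])
E
```

```text
top can_mid [([0.531, -0.169, 0.185], 0.9, [322.0, 218.0])]
top can [([0.532, -0.174, 0.182], 0.55, [324.0, 218.0])]
top can_base [([0.525, -0.169, 0.183], 0.78, [322.0, 221.0])]
top clip_seat [([0.765, -0.03, 0.224], 0.57, [261.0, 114.0]), ([0.74, 0.093, 0.11], 0.22, [213.0, 140.0])]
top clip_mouth [([0.762, -0.033, 0.226], 0.79, [262.0, 115.0])]
top saddle [([0.761, -0.03, 0.051], 0.58, [261.0, 140.0])]
top jaw_left [([0.732, 0.006, 0.051], 0.45, [247.0, 150.0])]
top rack [([0.766, -0.03, 0.226], 0.7, [261.0, 113.0])]
top pump [([0.722, -0.154, 0.094], 0.78, [308.0, 149.0]), ([0.42, -0.228, 0.027], 0.68, [335.0, 267.0]), ([0.759, -0.033, 0.053], 0.41, [262.0, 140.0])]
top wash [([0.744, 0.089, 0.108], 0.67, [215.0, 139.0])]
top jar_a [([0.613, -0.332, 0.042], 0.76, [373.0, 194.0]), ([0.528, 0.164, 0.039], 0.75, [187.0, 225.0])]
top spool [([0.425, 0.024, 0.028], 0.78, [240.0, 265.0])]
top holder [([0.722, -0.151, 0.098], 0.74, [307.0, 149.0]), ([0.446, 0.323, 0.016], 0.58, [128.0, 256.0]), ([0.762, -0.03, 0.223], 0.41, [261.0, 115.0])]
top tweezers [([0.53, -0.172, 0.185], 0.66, [3
[... 810 characters left out ...]
mp [([0.72, -0.158, 0.091], 0.92, [336.0, 210.0]), ([0.438, 0.315, 0.019], 0.73, [125.0, 183.0]), ([0.763, -0.059, 0.222], 0.48, [323.0, 138.0])]
side wash [([0.744, 0.083, 0.091], 0.97, [270.0, 152.0]), ([0.762, -0.061, 0.223], 0.26, [323.0, 138.0])]
side jar_a [([0.604, -0.335, 0.048], 0.93, [364.0, 299.0]), ([0.523, 0.158, 0.042], 0.59, [187.0, 193.0])]
side spool [([0.419, 0.013, 0.024], 0.97, [192.0, 256.0]), ([0.518, -0.195, 0.134], 0.29, [291.0, 260.0])]
side holder [([0.435, 0.315, 0.017], 0.65, [124.0, 184.0]), ([0.743, 0.086, 0.094], 0.35, [269.0, 151.0])]
side tweezers [([0.704, -0.348, 0.012], 0.72, [392.0, 282.0])]
side driver [([0.42, -0.235, 0.022], 0.79, [269.0, 329.0])]
1.75
```

Run:
```python
from h import *
s=np.load("top.npy",allow_pickle=True).item(); c=s["color"][:,:,::-1]
cv2.imwrite("pics/t1.png",cv2.resize(c[75:250,175:355],None,fx=4.4,fy=3.4*4.4/3.4*0.77,interpolation=cv2.INTER_CUBIC)) if 0 else cv2.imwrite("pics/t1.png",cv2.resize(c[75:210,175:350],(700,540),interpolation=cv2.INTER_CUBIC))
s=np.load("side.npy",allow_pickle=True).item(); c=s["color"][:,:,::-1]
cv2.imwrite("pics/s1.png",cv2.resize(c[80:250,235:405],(595,595),interpolation=cv2.INTER_CUBIC))
cv2.imwrite("pics/s2.png",cv2.resize(c[200:360,220:400],(675,600),interpolation=cv2.INTER_CUBIC))
```

```text
(no output)
```

View pics/t1.png

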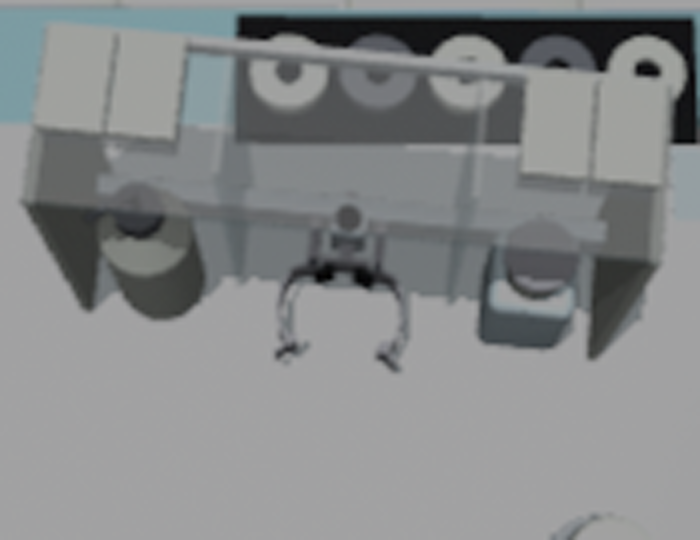

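View pics/s1.png

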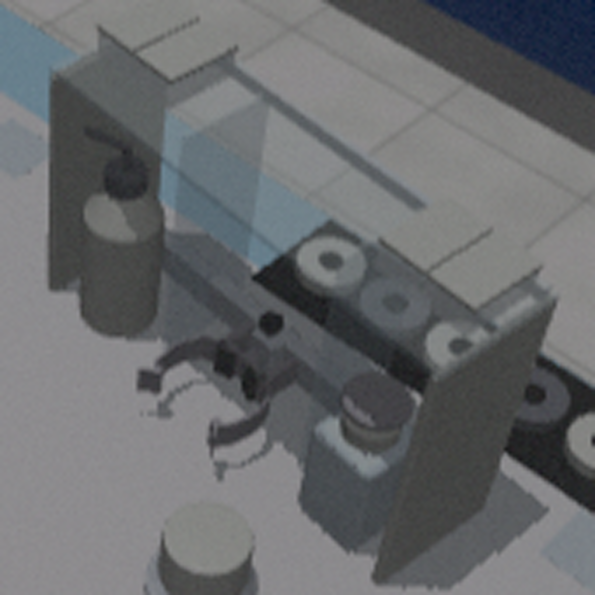

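View pics/s2.png

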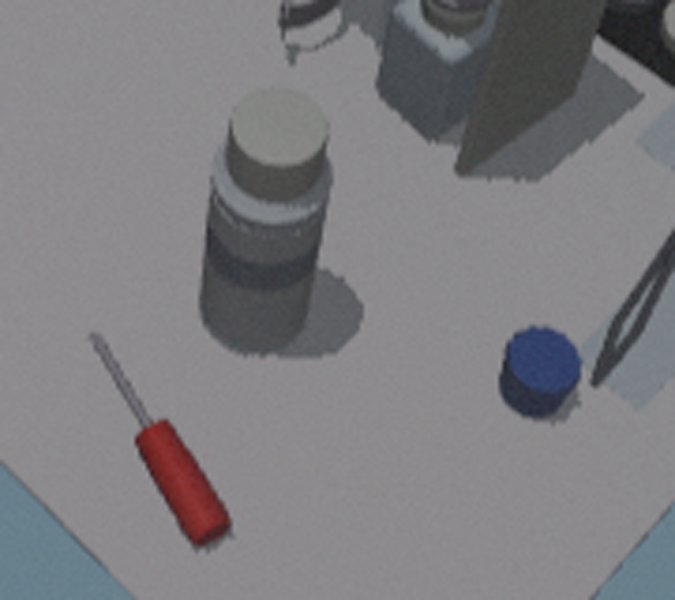

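```bash
cat > ov.py <<'E'
from h import *
import sys
def T(p,seat):
    x,y,a=seat; R=np.array([[np.cos(a),-np.sin(a)],[np.sin(a),np.cos(a)]])
    p=np.atleast_2d(p).astype(float); q=p.copy(); q[:,:2]=p[:,:2]@R.T+[x,y]; return q
T_=T
def draw(s,seat,roi,sc,can=None):
    u0,v0,u1,v1=roi
    im=cv2.resize(np.ascontiguousarray(s["color"][v0:v1,u0:u1,::-1]),None,fx=sc,fy=sc,interpolation=cv2.INTER_CUBIC)
    def L(P,col):
        q=((proj(s,P)+0.5-[u0,v0])*sc).round().astype(int)
        cv2.polylines(im,[q.reshape(-1,1,2)],False,col,1,cv2.LINE_AA)
    for sg in (1,-1):
        for z in (.028,.052): L(T([[-24,sg*40.5],[-13,sg*27.5]] and [[-.024,sg*.0405,z],[-.013,sg*.0275,z]],seat),(0,0,255))
        L(T([[.042,sg*.022,.028],[.042,sg*.022,.052]],seat),(0,255,255))
        L(T([[-.024,sg*.0405,.028],[-.024,sg*.0405,.052]],seat),(0,0,255))
        L(T([[.035,sg*.075,.003],[.035,sg*.075,.218]],seat),(255,0,255))
        L(T([[.005,sg*.18,.003],[.005,sg*.18,.218]],seat),(255,255,0))
    L(T([[.005,-.18,.218],[.005,.18,.218]],seat),(0,255,0))
    L(T([[-.055,0,.003],[.0,0,.003]],seat),(255,0,0))
    if can is not None:
        t=np.linspace(0,2*np.pi,60)
        for rad,z in((.033,.003),(.026,.155),(.026,.193)):
            L(np.c_[can[0]+rad*np.cos(t),can[1]+rad*np.sin(t),0*t+z],(0,255,0))
    return im
E
python3 - <<'E'
from ov import *
s=np.load("top.npy",allow_pickle=True).item(); s2=np.load("side.npy",allow_pickle=True).item()
f=lambda p:(175+p[0]/4-.5,75+p[1]/4-.5)
g=lambda p:(235+p[0]/3.5-.5,80+p[1]/3.5-.5)
for nm,p,z in [("endL bot",(88,308),.003),("endR bot",(592,357),.003),("endLtop",(25,203),.218),("endRtop",(660,262),.218),("tipL",(278,357),.04),("tipR",(395,367),.04)]: print(nm,ray(s,f(p),z).round(4))
for nm,p,z in [("endL bot",(50,285),.003),("endR bot",(377,582),.003),("tipL",(148,380),.04),("tipR",(215,435),.04)]: print(nm,ray(s2,g(p),z).round(4))
h=lambda p:(220+p[0]/3.75-.5,200+p[1]/3.75-.5)
print("cap", ray(s2,h((279,128)),.193), ray(s2,h((251,308)),.003))
E
```

```text
endL bot [0.7417 0.1525 0.003 ]
endR bot [ 0.7066 -0.2065  0.003 ]
endLtop [0.7388 0.1532 0.218 ]
endRtop [ 0.7048 -0.2087  0.218 ]
tipL [0.6961 0.015  0.04  ]
tipR [ 0.6893 -0.065   0.04  ]
endL bot [0.7437 0.1598 0.003 ]
endR bot [ 0.7074 -0.2045  0.003 ]
tipL [0.702 0.013 0.04 ]
tipR [ 0.6989 -0.0564  0.04  ]
cap [ 0.5360108  -0.18111808  0.193     ] [ 0.53712521 -0.17849729  0.003     ]
```

Run:
```python
from ov import *
s=np.load("top.npy",allow_pickle=True).item(); s2=np.load("side.npy",allow_pickle=True).item()
seat=(.719,-.0265,-.097); can=(.5365,-.180)
a=draw(s,seat,(175,90,355,250),4.4,can); cv2.imwrite("pics/o1.png",a[:600,:800])
a=draw(s2,seat,(235,100,405,320),2.7*1,can); cv2.imwrite("pics/o2.png",a)
for nm,ss in(("top",s),("side",s2)):
    pass
```

```text
(no output)
```

View pics/o1.png

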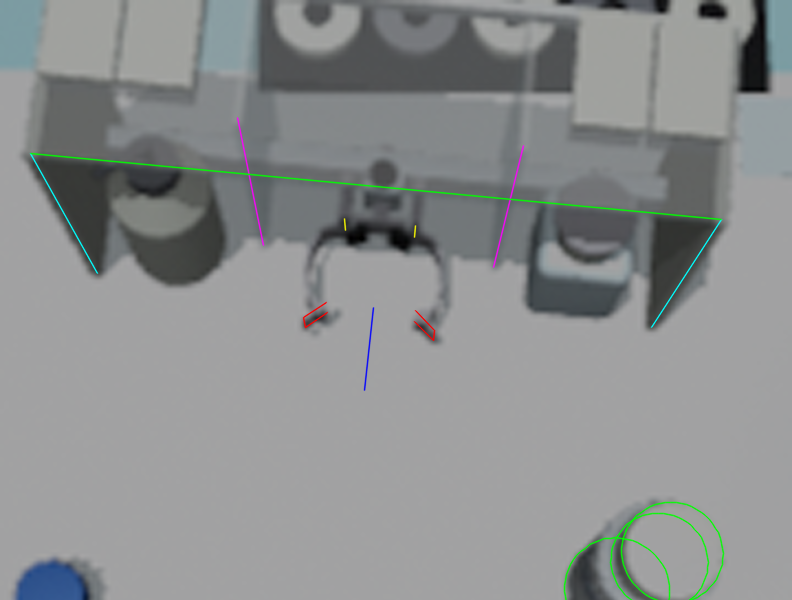

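View pics/o2.png

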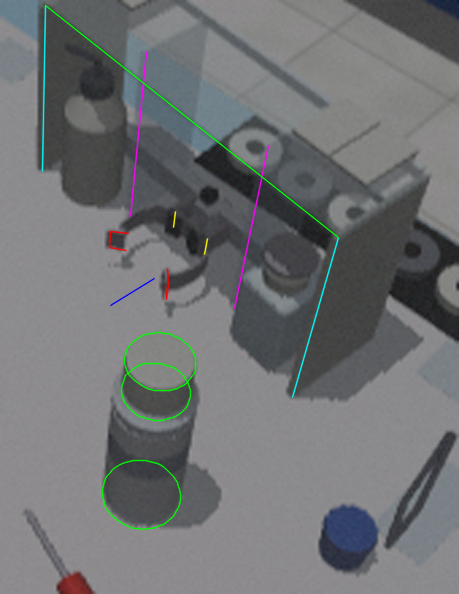

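The overlay fits in both views: clip seat at about (0.719, -0.0265), yaw -0.097 rad, and the can at about (0.5365, -0.180). I'll refine the can position from the traces, then get the tool axes.

```bash
cat >> h.py <<'E'
from scipy.spatial.transform import Rotation as Ro
def axes():
    o=r.get_obs(); return np.array(o["tcp_pos"]),Ro.from_quat(o["orientation"])
def target_R(phi,th,flip=1):
    # tool x: heading phi, th from straight down; y up-forward, z horizontal
    h=np.array([np.cos(phi),np.sin(phi),0]);u=np.array([0,0,1.])
    x=np.sin(th)*h-np.cos(th)*u; y=flip*(np.cos(th)*h+np.sin(th)*u)
    return Ro.from_matrix(np.c_[x,y,np.cross(x,y)])
def rows_to(P,R):
    p,q=axes(); d=q.inv().apply(np.array(P)-p); w=(q.inv()*R).as_rotvec()
    print("shift",d.round(4),"turn",w.round(4),"|d|",np.linalg.norm(d).round(3),"deg",np.degrees(np.linalg.norm(w)).round(1))
def st():
    o=r.get_obs(); q=Ro.from_quat(o["orientation"]).as_matrix(); x=q[:,0]
    print("t",round(o["time"],2),"tcp",np.round(o["tcp_pos"],4),"F",np.round(o["contact_force"],2),"w",round(o["gripper_width"],3),"head",np.degrees(np.arctan2(x[1],x[0])).round(1),"tilt",np.degrees(np.arccos(-x[2])).round(1),"y",q[:,1].round(2),"z",q[:,2].round(2),"j",np.round(o["joints"],2))
E
python3 - <<'E'
from ov import *
from h import *
from scipy.optimize import minimize
st()
S={}
masks={}
for n in("top","side"):
    s=r.snapshot(n); t=r.trace(s,"can"); S[n]=s; m=t[0]["region"]; print(n,t[0]["p"],m.sum(),len(t)); masks[n]=m
tt=np.linspace(0,2*np.pi,60)
def model(s,c):
    P=[]
    out=np.zeros((384,512),np.uint8)
    for rad,z0,z1 in((.033,.003,.150),(.026,.15,.193)):
        pts=np.vstack([np.c_[c[0]+rad*np.cos(tt),c[1]+rad*np.sin(tt),0*tt+z] for z in(z0,z1)])
        h=cv2.convexHull((proj(s,pts)*16).round().astype(np.int32).reshape(-1,1,2)); cv2.fillPoly(out,[h],1,shift=4)
    return out.astype(bool)
def iou(s,m,c):
    k=model(s,c); return (k&m).sum()/(k|m).sum()
for names in(("top",),("side",),("top","side")):
    f=lambda c:-sum(iou(S[n],masks[n],c) for n in names)
    best=min(((f((x,y)),x,y) for x in np.arange(.52,.555,.0015) for y in np.arange(-.195,-.165,.0015)))
    print(names,best)
p,q=axes()
V=np.array(r.snapshot("wrist")["view"]); cam=-V[:3,:3].T@V[:3,3]; print("cam in tool",q.inv().apply(cam-p))
E
```

```text
t 1.75 tcp [0.2224 0.6373 0.2226] F [0.79 0.37 0.51] w 1.0 head -70.1 tilt 0.0 y [-0.94  0.33 -0.  ] z [ 0.33  0.94 -0.  ] j [-1.34  0.48  0.02  1.56 -0.01  1.11 -0.08]
top 0.77 812 1
side 0.75 2040 1
('top',) (np.float64(-0.9082774049217002), np.float64(0.5364999999999994), np.float64(-0.1815))
('side',) (np.float64(-0.9611190137505927), np.float64(0.5364999999999994), np.float64(-0.1815))
('top', 'side') (np.float64(-1.869396418672293), np.float64(0.5364999999999994), np.float64(-0.1815))
cam in tool [-0.16303529  0.07143142  0.00037589]
```

Both views agree on the can at (0.5365, -0.1815). The camera sits on the tool's +y side, so I'll keep +y up and forward.

Run:
```python
from h import *
# waypoint 1: down-pointing, yawed halfway
p,q=axes()
rows_to((.53,.22,.30),Ro.from_euler('z',-.9)*q)
```

```text
shift [-0.0773 -0.4279 -0.2927] turn [ 0.9  0.  -0. ] |d| 0.524 deg 51.6
```

```bash
python3 -m handwheel '[{"x":-0.03,"y":-0.1,"z":-0.07,"wx":0.2},{"x":-0.077,"y":-0.428,"z":-0.293,"wx":0.9},{"x":-0.077,"y":-0.428,"z":-0.293,"wx":0.9,"gripper":0.8},{"x":-0.077,"y":-0.428,"z":-0.293,"wx":0.9,"gripper":0.8},{"x":-0.077,"y":-0.428,"z":-0.293,"wx":0.9,"gripper":0.8},{"x":-0.077,"y":-0.428,"z":-0.293,"wx":0.9,"gripper":0.8},{"x":-0.077,"y":-0.428,"z":-0.293,"wx":0.9,"gripper":0.8},{"x":-0.077,"y":-0.428,"z":-0.293,"wx":0.9,"gripper":0.8},{"x":-0.077,"y":-0.428,"z":-0.293,"wx":0.9,"gripper":0.8},{"x":-0.077,"y":-0.428,"z":-0.293,"wx":0.9,"gripper":0.8}]' 10
python3 - <<'E'
from h import *
st()
rows_to((.497,-.238,.28),target_R(.962,.698))
E
```

```text
t 2.0 tcp [0.2224 0.6373 0.2227] F [-0.04  0.08 -0.6 ] w 1.0 head 25.6 tilt 0.0 y [-0.94  0.33 -0.  ] z [0.33 0.94 0.  ] j [-1.34  0.48  0.02  1.56 -0.01  1.11 -0.08]
shift [-0.0573 -0.5477 -0.7359] turn [ 1.759  -0.6401  0.4855] |d| 0.919 deg 110.8$[0]: bad value
```

```bash
python3 -m handwheel --help; python3 -m handwheel '[{"x":-0.03,"y":-0.1,"z":-0.07,"wx":0.2,"wy":0,"wz":0,"gripper":0}]'
```

```text
time: 2.08
tcp_pos: [0.2384, 0.6088, 0.2301]
orientation: [-0.375, 0.6, 0.377, 0.597]
contact_force: [-1.4, 0.2, 0.4]
gripper_width: 0.997invalid input: not JSON, or not a number
```

```bash
python3 -m handwheel '[{"x":-0.06,"y":-0.35,"z":-0.34,"wx":0.75,"wy":0,"wz":0,"gripper":0.8},{"x":-0.06,"y":-0.35,"z":-0.34,"wx":0.75,"wy":0,"wz":0,"gripper":0.8},{"x":-0.06,"y":-0.35,"z":-0.34,"wx":0.75,"wy":0,"wz":0,"gripper":0.8},{"x":-0.06,"y":-0.35,"z":-0.34,"wx":0.75,"wy":0,"wz":0,"gripper":0.8},{"x":-0.06,"y":-0.35,"z":-0.34,"wx":0.75,"wy":0,"wz":0,"gripper":0.8},{"x":-0.06,"y":-0.35,"z":-0.34,"wx":0.75,"wy":0,"wz":0,"gripper":0.8},{"x":-0.06,"y":-0.35,"z":-0.34,"wx":0.75,"wy":0,"wz":0,"gripper":0.8},{"x":-0.06,"y":-0.35,"z":-0.34,"wx":0.75,"wy":0,"wz":0,"gripper":0.8},{"x":-0.06,"y":-0.35,"z":-0.34,"wx":0.75,"wy":0,"wz":0,"gripper":0.8},{"x":-0.06,"y":-0.35,"z":-0.34,"wx":0.75,"wy":0,"wz":0,"gripper":0.8}]' 10
python3 - <<'E'
from h import *
st()
rows_to((.497,-.238,.28),target_R(.962,.698))
E
```

```text
time: 2.92
tcp_pos: [0.3839, 0.2125, 0.284]
orientation: [-0.126, 0.695, 0.127, 0.696]
contact_force: [1.0, 0.5, 0.2]
gripper_width: 0.281
t 2.92 tcp [0.3839 0.2125 0.284 ] F [1.03 0.48 0.19] w 0.281 head 69.4 tilt 0.1 y [-0.35  0.94  0.  ] z [0.94 0.35 0.  ] j [-1.03 -0.    0.39  2.03  0.    1.11 -0.28]
shift [ 0.0036 -0.4615 -0.0529] turn [ 0.928  -0.3374  0.6406] |d| 0.465 deg 67.4
```

```bash
python3 -m handwheel '[{"x":0,"y":-0.23,"z":0.007,"wx":0.46,"wy":-0.17,"wz":0.32,"gripper":0.8},{"x":0,"y":-0.23,"z":0.007,"wx":0.46,"wy":-0.17,"wz":0.32,"gripper":0.8},{"x":0,"y":-0.23,"z":0.007,"wx":0.46,"wy":-0.17,"wz":0.32,"gripper":0.8},{"x":0,"y":-0.23,"z":0.007,"wx":0.46,"wy":-0.17,"wz":0.32,"gripper":0.8},{"x":0,"y":-0.23,"z":0.007,"wx":0.46,"wy":-0.17,"wz":0.32,"gripper":0.8},{"x":0.004,"y":-0.46,"z":-0.053,"wx":0.928,"wy":-0.337,"wz":0.641,"gripper":0.8},{"x":0.004,"y":-0.46,"z":-0.053,"wx":0.928,"wy":-0.337,"wz":0.641,"gripper":0.8},{"x":0.004,"y":-0.46,"z":-0.053,"wx":0.928,"wy":-0.337,"wz":0.641,"gripper":0.8},{"x":0.004,"y":-0.46,"z":-0.053,"wx":0.928,"wy":-0.337,"wz":0.641,"gripper":0.8},{"x":0.004,"y":-0.46,"z":-0.053,"wx":0.928,"wy":-0.337,"wz":0.641,"gripper":0.8}]' 10
python3 - <<'E'
from h import *
st()
rows_to((.497,-.238,.28),target_R(.962,.698))
E
```

```text
time: 3.75
tcp_pos: [0.4896, -0.1851, 0.2806]
orientation: [0.432, 0.56, 0.031, 0.707]
contact_force: [1.0, 0.5, 0.2]
gripper_width: 0.199
t 3.75 tcp [ 0.4896 -0.1851  0.2806] F [1.02 0.46 0.23] w 0.199 head 54.8 tilt 40.2 y [0.44 0.62 0.65] z [ 0.82 -0.58  0.  ] j [-0.15  0.37  1.03  2.   -1.02  1.37  0.71]
shift [-0.0247 -0.0302  0.0365] turn [-0.0032  0.0033 -0.0033] |d| 0.053 deg 0.3
```

```bash
python3 -m handwheel '[{"x":-0.025,"y":-0.03,"z":0.036,"wx":0,"wy":0,"wz":0,"gripper":0.8},{"x":-0.025,"y":-0.03,"z":0.036,"wx":0,"wy":0,"wz":0,"gripper":0.8},{"x":-0.025,"y":-0.03,"z":0.036,"wx":0,"wy":0,"wz":0,"gripper":0.8}]'
python3 - <<'E'
from h import *
st()
rows_to((.497,-.238,.08),target_R(.962,.698))
rows_to((.497,-.238,.03),target_R(.962,.698))
E
```

```text
time: 4.0
tcp_pos: [0.4962, -0.24, 0.2792]
orientation: [0.43, 0.561, 0.028, 0.706]
contact_force: [-0.5, 0.4, 0.5]
gripper_width: 0.201
t 4.0 tcp [ 0.4962 -0.24    0.2792] F [-0.53  0.43  0.52] w 0.201 head 54.8 tilt 39.7 y [0.44 0.63 0.64] z [ 0.82 -0.58 -0.  ] j [-0.02  0.46  1.    1.91 -1.03  1.46  0.76]
shift [ 0.1546 -0.1257 -0.0004] turn [-0.0043  0.0034  0.0046] |d| 0.199 deg 0.4
shift [ 0.193  -0.1576 -0.0004] turn [-0.0043  0.0034  0.0046] |d| 0.249 deg 0.4
```

```bash
python3 -m handwheel '[{"x":0.193,"y":-0.157,"z":0,"wx":-0.004,"wy":0.003,"wz":0.005,"gripper":0.8},{"x":0.193,"y":-0.157,"z":0,"wx":-0.004,"wy":0.003,"wz":0.005,"gripper":0.8},{"x":0.193,"y":-0.157,"z":0,"wx":-0.004,"wy":0.003,"wz":0.005,"gripper":0.8},{"x":0.193,"y":-0.157,"z":0,"wx":-0.004,"wy":0.003,"wz":0.005,"gripper":0.8},{"x":0.193,"y":-0.157,"z":0,"wx":-0.004,"wy":0.003,"wz":0.005,"gripper":0.8},{"x":0.193,"y":-0.157,"z":0,"wx":-0.004,"wy":0.003,"wz":0.005,"gripper":0.8},{"x":0.193,"y":-0.157,"z":0,"wx":-0.004,"wy":0.003,"wz":0.005,"gripper":0.8},{"x":0.193,"y":-0.157,"z":0,"wx":-0.004,"wy":0.003,"wz":0.005,"gripper":0.8}]'
python3 - <<'E'
from h import *
st()
h=np.array([np.cos(.962),np.sin(.962),0])
for d in(.03,.15,.21):rows_to(np.array((.497,-.238,.03))+d*h,target_R(.962,.698))
for n in("side","top"):
    s=r.snapshot(n); cv2.imwrite(f"pics/{n}2.png",cv2.resize(s["color"][150:384,200:440,::-1],None,fx=2.5,fy=2.5) if n=="side" else cv2.resize(s["color"][120:300,190:410,::-1],None,fx=3,fy=3))
E
```

```text
time: 4.67
tcp_pos: [0.4982, -0.2308, 0.0312]
orientation: [0.43, 0.563, 0.036, 0.705]
contact_force: [0.4, 0.1, -0.2]
gripper_width: 0.198
t 4.67 tcp [ 0.4982 -0.2308  0.0312] F [ 0.44  0.12 -0.17] w 0.198 head 55.7 tilt 40.3 y [0.43 0.63 0.65] z [ 0.82 -0.57 -0.  ] j [ 0.2   0.83  0.7   2.03 -1.34  1.27  1.19]
shift [0.0161 0.0171 0.0033] turn [ 0.0025 -0.0066 -0.0053] |d| 0.024 deg 0.5
shift [0.0937 0.1086 0.0041] turn [ 0.0025 -0.0066 -0.0053] |d| 0.143 deg 0.5
shift [0.1325 0.1544 0.0044] turn [ 0.0025 -0.0066 -0.0053] |d| 0.203 deg 0.5
```

View pics/side2.png

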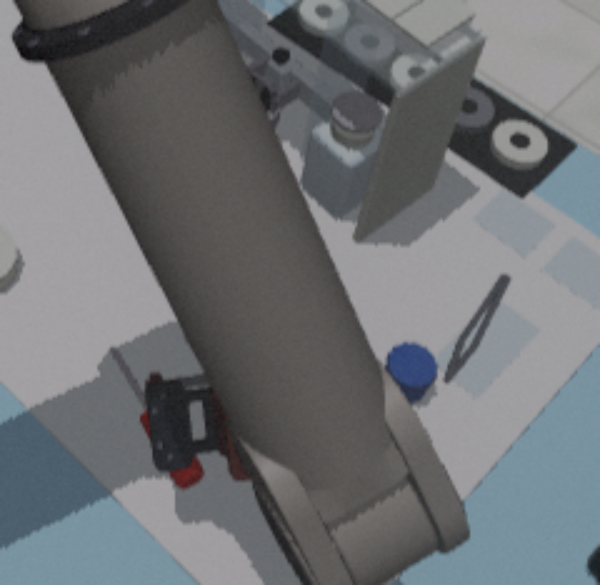

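View pics/top2.png

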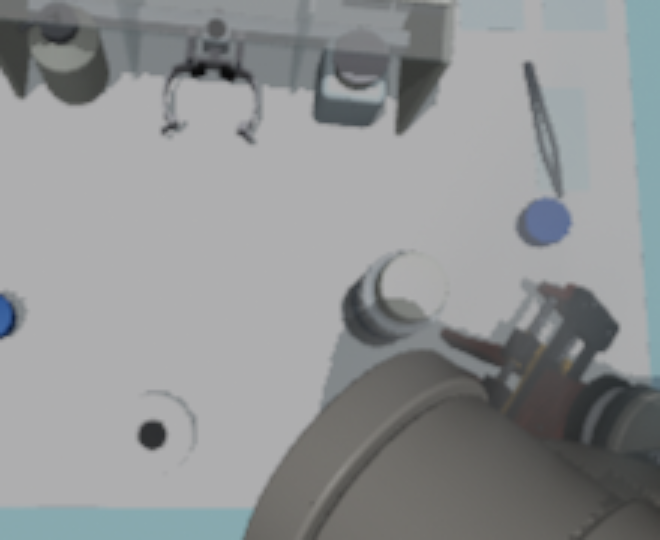

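The side view shows the forearm in front of the can. The top view shows the fingertips at about (445,335) in the crop, just behind the can, with its cap at (410,287). Everything is clear, so I'll approach slowly.

```bash
python3 -m handwheel '[{"x":0.004,"y":0.005,"z":0.001,"wx":0,"wy":0,"wz":0,"gripper":0.8},{"x":0.008,"y":0.009,"z":0.003,"wx":0,"wy":0,"wz":0,"gripper":0.8},{"x":0.011,"y":0.013,"z":0.003,"wx":0,"wy":0,"wz":0,"gripper":0.8},{"x":0.012,"y":0.0145,"z":0.003,"wx":0,"wy":0,"wz":0,"gripper":0.8}]'
python3 - <<'E'
from h import *
st()
E
python3 -m handwheel '[{"x":0.002,"y":0.0024,"z":0,"wx":0,"wy":0,"wz":0,"gripper":0.8},{"x":0.004,"y":0.0048,"z":0,"wx":0,"wy":0,"wz":0,"gripper":0.8},{"x":0.006,"y":0.0072,"z":0,"wx":0,"wy":0,"wz":0,"gripper":0.8}]'
python3 - <<'E'
from h import *
st()
E
```

```text
time: 5.1
tcp_pos: [0.5131, -0.2177, 0.0329]
orientation: [0.429, 0.561, 0.036, 0.707]
contact_force: [-0.8, 0.3, 0.7]
gripper_width: 0.207
t 5.1 tcp [ 0.5131 -0.2177  0.0329] F [-0.78  0.3   0.68] w 0.207 head 55.4 tilt 40.3 y [0.43 0.63 0.65] z [ 0.82 -0.57  0.  ] j [ 0.19  0.81  0.66  2.03 -1.35  1.22  1.16]
time: 5.35
tcp_pos: [0.5168, -0.2117, 0.0318]
orientation: [0.429, 0.562, 0.034, 0.706]
contact_force: [-3.9, -2.9, 2.8]
gripper_width: 0.2
t 5.35 tcp [ 0.5168 -0.2117  0.0318] F [-3.93 -2.88  2.76] w 0.2 head 55.3 tilt 40.2 y [0.43 0.63 0.64] z [ 0.82 -0.57  0.  ] j [ 0.19  0.8   0.64  2.03 -1.35  1.2   1.15]
```

```bash
python3 -m handwheel '[{"x":0.002,"y":0.0024,"z":0,"wx":0,"wy":0,"wz":0,"gripper":0.8},{"x":0.004,"y":0.0048,"z":0,"wx":0,"wy":0,"wz":0,"gripper":0.8},{"x":0.006,"y":0.0072,"z":0,"wx":0,"wy":0,"wz":0,"gripper":0.8},{"x":0.008,"y":0.0096,"z":0,"wx":0,"wy":0,"wz":0,"gripper":0.8},{"x":0.010,"y":0.012,"z":0,"wx":0,"wy":0,"wz":0,"gripper":0.8}]'
python3 - <<'E'
from h import *
st()
for n in("top","side"):
    s=r.snapshot(n); cv2.imwrite(f"pics/{n}3.png",cv2.resize(s["color"][150:384,200:440,::-1],None,fx=2.5,fy=2.5) if n=="side" else cv2.resize(s["color"][120:300,190:410,::-1],None,fx=3,fy=3))
    print(r.look_for(s,"can"))
E
```

```text
time: 5.77
tcp_pos: [0.5261, -0.1982, 0.0318]
orientation: [0.43, 0.562, 0.035, 0.706]
contact_force: [-2.7, -3.0, 1.3]
gripper_width: 0.2
t 5.77 tcp [ 0.5261 -0.1982  0.0318] F [-2.68 -2.99  1.26] w 0.2 head 55.4 tilt 40.2 y [0.43 0.63 0.65] z [ 0.82 -0.57  0.  ] j [ 0.18  0.78  0.6   2.04 -1.35  1.17  1.13]
[{'point': [0.5389, -0.1576, 0.1898], 'p': 0.88}]
[{'point': [0.7667, -0.0921, 0.2272], 'p': 0.41}]
```

View pics/top3.png

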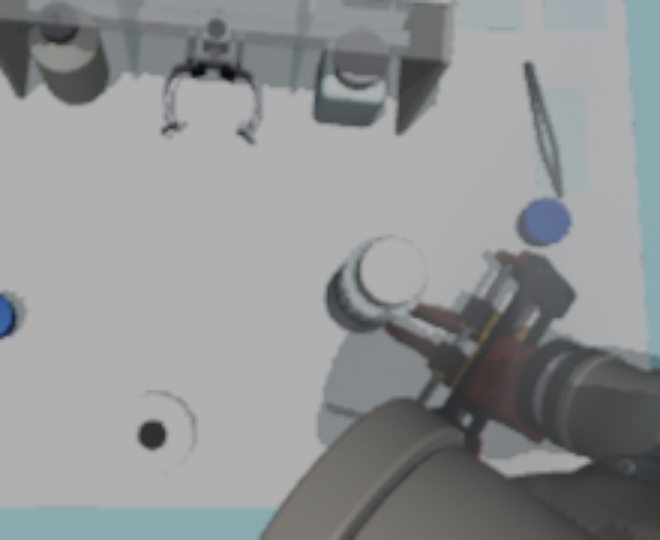

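The can is cradled between the two fingertips (cap at (392,270) in the crop) and slides upright. I'll carry on.

```bash
cat >> h.py <<'E'
tt=np.linspace(0,2*np.pi,60)
def model(s,c):
    out=np.zeros((384,512),np.uint8)
    for rad,z0,z1 in((.033,.003,.150),(.026,.15,.193)):
        pts=np.vstack([np.c_[c[0]+rad*np.cos(tt),c[1]+rad*np.sin(tt),0*tt+z] for z in(z0,z1)])
        k=cv2.convexHull((proj(s,pts)*16).round().astype(np.int32).reshape(-1,1,2)); cv2.fillPoly(out,[k],1,shift=4)
    return out.astype(bool)
def findcan(c0,name="top"):
    s=r.snapshot(name); t=r.trace(s,"can")
    if not t: print("no can"); return s
    m=t[0]["region"]
    f=lambda c:(model(s,c)&m).sum()/(model(s,c)|m).sum()
    b=max((f((x,y)),x,y) for x in np.arange(c0[0]-.015,c0[0]+.016,.0015) for y in np.arange(c0[1]-.015,c0[1]+.016,.0015))
    print(name,"can",np.round(b,4),"p",t[0]["p"]); return s
def exp(phi,off=.0392):
    p=axes()[0]; e=p[:2]+off*np.array([np.cos(phi),np.sin(phi)]); print("expected axis",e.round(4)); return e
E
python3 -m handwheel '[{"x":0.003,"y":0.0036,"z":0,"wx":0,"wy":0,"wz":0,"gripper":0.8},{"x":0.006,"y":0.0072,"z":0,"wx":0,"wy":0,"wz":0,"gripper":0.8},{"x":0.009,"y":0.0108,"z":0,"wx":0,"wy":0,"wz":0,"gripper":0.8},{"x":0.012,"y":0.0144,"z":0,"wx":0,"wy":0,"wz":0,"gripper":0.8},{"x":0.015,"y":0.018,"z":0,"wx":0,"wy":0,"wz":0,"gripper":0.8},{"x":0.018,"y":0.0216,"z":0,"wx":0,"wy":0,"wz":0,"gripper":0.8},{"x":0.021,"y":0.0252,"z":0,"wx":0,"wy":0,"wz":0,"gripper":0.8},{"x":0.024,"y":0.0288,"z":0,"wx":0,"wy":0,"wz":0,"gripper":0.8},{"x":0.027,"y":0.0324,"z":0,"wx":0,"wy":0,"wz":0,"gripper":0.8},{"x":0.030,"y":0.036,"z":0,"wx":0,"wy":0,"wz":0,"gripper":0.8}]'
python3 - <<'E'
from h import *
st()
e=exp(.962); findcan(e)
E
```

```text
time: 6.8
tcp_pos: [0.5527, -0.1591, 0.0321]
orientation: [0.43, 0.562, 0.035, 0.706]
contact_force: [-2.1, -1.9, -0.9]
gripper_width: 0.2
t 6.8 tcp [ 0.5527 -0.1591  0.0321] F [-2.08 -1.94 -0.91] w 0.2 head 55.4 tilt 40.2 y [0.43 0.63 0.65] z [ 0.82 -0.57 -0.  ] j [ 0.19  0.74  0.48  2.04 -1.36  1.06  1.06]
expected axis [ 0.5751 -0.1269]
top can [ 0.9088  0.5781 -0.1284] p 0.64
```

```bash
python3 -m handwheel '[{"x":0.003,"y":0.0036,"z":0,"wx":0,"wy":0,"wz":0,"gripper":0.8},{"x":0.006,"y":0.0072,"z":0,"wx":0,"wy":0,"wz":0,"gripper":0.8},{"x":0.009,"y":0.0108,"z":0,"wx":0,"wy":0,"wz":0,"gripper":0.8},{"x":0.012,"y":0.0144,"z":0,"wx":0,"wy":0,"wz":0,"gripper":0.8},{"x":0.015,"y":0.018,"z":0,"wx":0,"wy":0,"wz":0,"gripper":0.8},{"x":0.018,"y":0.0216,"z":0,"wx":0,"wy":0,"wz":0,"gripper":0.8},{"x":0.021,"y":0.0252,"z":0,"wx":0,"wy":0,"wz":0,"gripper":0.8},{"x":0.024,"y":0.0288,"z":0,"wx":0,"wy":0,"wz":0,"gripper":0.8},{"x":0.027,"y":0.0324,"z":0,"wx":0,"wy":0,"wz":0,"gripper":0.8},{"x":0.030,"y":0.036,"z":0,"wx":0,"wy":0,"wz":0,"gripper":0.8}]'
python3 - <<'E'
from h import *
st()
e=exp(.962); s=findcan(e)
cv2.imwrite("pics/top4.png",cv2.resize(s["color"][100:300,170:410,::-1],None,fx=2.5,fy=2.5))
E
```

```text
time: 7.73
tcp_pos: [0.5793, -0.1205, 0.0324]
orientation: [0.43, 0.562, 0.035, 0.706]
contact_force: [-0.8, -1.2, -0.5]
gripper_width: 0.198
t 7.73 tcp [ 0.5793 -0.1205  0.0324] F [-0.82 -1.16 -0.46] w 0.198 head 55.4 tilt 40.2 y [0.43 0.63 0.65] z [ 0.82 -0.57 -0.  ] j [ 0.19  0.7   0.35  2.04 -1.36  0.95  1.  ]
expected axis [ 0.6017 -0.0884]
top can [ 0.9285  0.6017 -0.0884] p 0.74
```

View pics/top4.png

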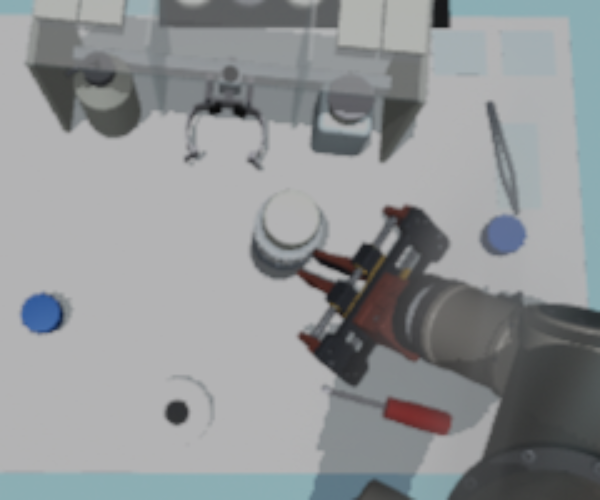

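The can is upright in the cradle with its cap at (292,220) in the crop, heading for the mouth, and the jar and spool are clear.

```bash
python3 -m handwheel '[{"x":0.003,"y":0.0036,"z":0,"wx":0,"wy":0,"wz":0,"gripper":0.8},{"x":0.006,"y":0.0072,"z":0,"wx":0,"wy":0,"wz":0,"gripper":0.8},{"x":0.009,"y":0.0108,"z":0,"wx":0,"wy":0,"wz":0,"gripper":0.8},{"x":0.012,"y":0.0144,"z":0,"wx":0,"wy":0,"wz":0,"gripper":0.8},{"x":0.015,"y":0.018,"z":0,"wx":0,"wy":0,"wz":0,"gripper":0.8},{"x":0.018,"y":0.0216,"z":0,"wx":0,"wy":0,"wz":0,"gripper":0.8},{"x":0.021,"y":0.0252,"z":0,"wx":0,"wy":0,"wz":0,"gripper":0.8},{"x":0.024,"y":0.0288,"z":0,"wx":0,"wy":0,"wz":0,"gripper":0.8},{"x":0.027,"y":0.0324,"z":0,"wx":0,"wy":0,"wz":0,"gripper":0.8},{"x":0.030,"y":0.036,"z":0,"wx":0,"wy":0,"wz":0,"gripper":0.8}]'
python3 - <<'E'
from h import *
st()
e=exp(.962); s=findcan(e); s=findcan(e,"side")
E
```

```text
time: 8.67
tcp_pos: [0.6059, -0.0819, 0.0328]
orientation: [0.43, 0.562, 0.035, 0.706]
contact_force: [-1.3, -1.8, 0.7]
gripper_width: 0.199
t 8.67 tcp [ 0.6059 -0.0819  0.0328] F [-1.32 -1.81  0.74] w 0.199 head 55.4 tilt 40.2 y [0.43 0.63 0.65] z [ 0.82 -0.57 -0.  ] j [ 0.2   0.68  0.23  2.03 -1.36  0.85  0.93]
expected axis [ 0.6283 -0.0498]
top can [ 0.9303  0.6298 -0.0513] p 0.77
side can [ 0.      0.6433 -0.0348] p 0.48
```

```bash
python3 -m handwheel '[{"x":0.003,"y":0.0036,"z":0,"wx":0,"wy":0,"wz":0,"gripper":0.8},{"x":0.006,"y":0.0072,"z":0,"wx":0,"wy":0,"wz":0,"gripper":0.8},{"x":0.009,"y":0.0108,"z":0,"wx":0,"wy":0,"wz":0,"gripper":0.8},{"x":0.012,"y":0.0144,"z":0,"wx":0,"wy":0,"wz":0,"gripper":0.8},{"x":0.015,"y":0.018,"z":0,"wx":0,"wy":0,"wz":0,"gripper":0.8},{"x":0.018,"y":0.0216,"z":0,"wx":0,"wy":0,"wz":0,"gripper":0.8},{"x":0.0205,"y":0.0248,"z":0,"wx":0,"wy":0,"wz":0,"gripper":0.8},{"x":0.0225,"y":0.027,"z":0,"wx":0,"wy":0,"wz":0,"gripper":0.8},{"x":0.0235,"y":0.0282,"z":0,"wx":0,"wy":0,"wz":0,"gripper":0.8},{"x":0.0235,"y":0.0282,"z":0,"wx":0,"wy":0,"wz":0,"gripper":0.8}]'
python3 - <<'E'
from h import *
st()
e=exp(.962); s=findcan(e)
E
```

```text
time: 9.7
tcp_pos: [0.6267, -0.0516, 0.0331]
orientation: [0.43, 0.562, 0.035, 0.706]
contact_force: [-1.0, -0.8, 0.2]
gripper_width: 0.2
t 9.7 tcp [ 0.6267 -0.0516  0.0331] F [-0.96 -0.76  0.19] w 0.2 head 55.5 tilt 40.3 y [0.43 0.63 0.65] z [ 0.82 -0.57 -0.  ] j [ 0.2   0.68  0.15  2.01 -1.36  0.78  0.88]
expected axis [ 0.6491 -0.0195]
top can [ 0.869   0.6476 -0.0195] p 0.87
```

```bash
python3 -m handwheel '[{"x":-0.01,"y":-0.012,"z":0,"wx":0,"wy":0,"wz":0,"gripper":0.8},{"x":-0.03,"y":-0.036,"z":0,"wx":0,"wy":0,"wz":0,"gripper":0.8},{"x":-0.048,"y":-0.058,"z":0,"wx":0,"wy":0,"wz":0,"gripper":0.8},{"x":-0.048,"y":-0.058,"z":0,"wx":0,"wy":0,"wz":0,"gripper":0.8}]'
python3 - <<'E'
from h import *
st()
rows_to((.575,-.0123,.034),target_R(-.097,.698))
rows_to((.570,-.0123,.06),target_R(-.097,.698))
s=findcan((.649,-.0195))
E
```

```text
time: 10.13
tcp_pos: [0.5804, -0.1218, 0.0314]
orientation: [0.43, 0.561, 0.03, 0.707]
contact_force: [-0.7, -1.0, -0.1]
gripper_width: 0.204
t 10.13 tcp [ 0.5804 -0.1218  0.0314] F [-0.66 -0.95 -0.11] w 0.204 head 54.9 tilt 39.9 y [0.44 0.63 0.64] z [ 0.82 -0.57  0.  ] j [ 0.31  0.68  0.2   2.03 -1.3   0.85  0.95]
shift [ 0.0535  0.068  -0.0674] turn [ 8.092e-01 -6.776e-01  7.000e-04] |d| 0.11 deg 60.5
shift [ 0.0317  0.0825 -0.0714] turn [ 8.092e-01 -6.776e-01  7.000e-04] |d| 0.114 deg 60.5
top can [ 0.9094  0.649  -0.0225] p 0.72
```

```bash
python3 -m handwheel '[{"x":-0.02,"y":0.02,"z":-0.02,"wx":0.1,"wy":-0.08,"wz":0,"gripper":0.8},{"x":0,"y":0.03,"z":-0.03,"wx":0.2,"wy":-0.165,"wz":0,"gripper":0.8},{"x":0.012,"y":0.05,"z":-0.045,"wx":0.29,"wy":-0.24,"wz":0,"gripper":0.8},{"x":0.032,"y":0.083,"z":-0.071,"wx":0.38,"wy":-0.32,"wz":0,"gripper":0.8},{"x":0.032,"y":0.083,"z":-0.071,"wx":0.809,"wy":-0.678,"wz":0,"gripper":0.8},{"x":0.032,"y":0.083,"z":-0.071,"wx":0.809,"wy":-0.678,"wz":0,"gripper":0.8},{"x":0.032,"y":0.083,"z":-0.071,"wx":0.809,"wy":-0.678,"wz":0,"gripper":0.8},{"x":0.032,"y":0.083,"z":-0.071,"wx":0.809,"wy":-0.678,"wz":0,"gripper":0.8},{"x":0.032,"y":0.083,"z":-0.071,"wx":0.809,"wy":-0.678,"wz":0,"gripper":0.8},{"x":0.032,"y":0.083,"z":-0.071,"wx":0.809,"wy":-0.678,"wz":0,"gripper":0.8}]'
python3 - <<'E'
from h import *
st()
for n in("side","top"):
    s=findcan((.649,-.0195),n)
    np.save(n+"5.npy",s,allow_pickle=True)
    cv2.imwrite(f"pics/{n}5.png",cv2.resize(s["color"][80:300,200:400,::-1] if n=="side" else s["color"][100:280,180:380,::-1],None,fx=2.7,fy=2.7))
rows_to((.575,-.0123,.034),target_R(-.097,.698))
E
```

```text
time: 11.07
tcp_pos: [0.5851, -0.0166, 0.0971]
orientation: [0.589, 0.442, -0.256, 0.626]
contact_force: [-0.4, 0.2, -0.3]
gripper_width: 0.196
t 11.07 tcp [ 0.5851 -0.0166  0.0971] F [-0.35  0.16 -0.31] w 0.196 head 22.7 tilt 31.3 y [0.84 0.17 0.51] z [ 0.25 -0.96 -0.09] j [ 0.2   0.37 -0.17  2.25 -1.37  0.17  0.04]
side can [ 0.5916  0.652  -0.015 ] p 0.97
top can [ 0.857   0.6505 -0.0195] p 0.85
shift [ 0.049  -0.0387 -0.0007] turn [ 0.2449 -0.2765  0.173 ] |d| 0.062 deg 23.4
```

View pics/top5.png

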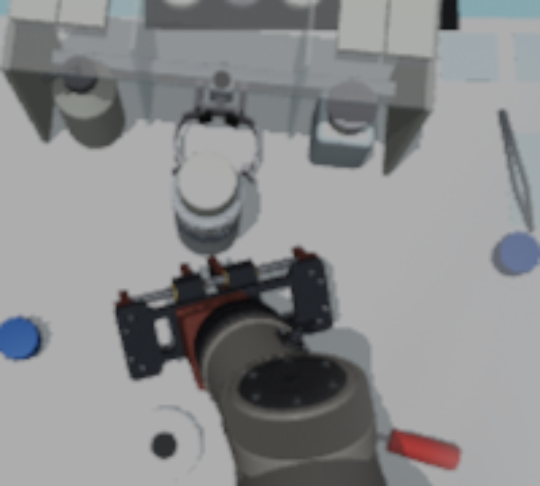

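View pics/side5.png

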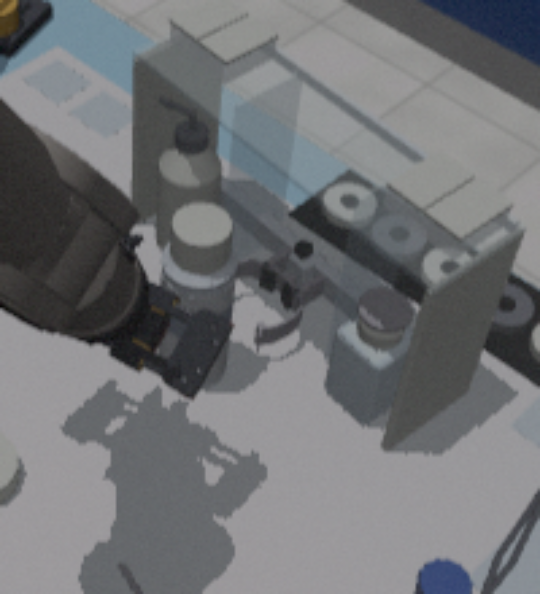

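The wrist reached its limits on this branch (j5 -1.37, j6 0.17). The top view shows the can untouched in front of the clip at (207,185) in the crop. I'll back off and stand the tool upright to get j5 near 0, then tilt again.

Run:
```python
from h import *
rows_to((.51,-.01,.23),target_R(.4,0))
rows_to((.51,-.01,.23),target_R(-.097,0))
p,q=axes(); print(q.as_matrix().round(3))
```

```text
shift [-0.1492  0.0072 -0.0362] turn [-0.1566 -0.0451 -0.5429] |d| 0.154 deg 32.5
shift [-0.1492  0.0072 -0.0362] turn [ 0.328  -0.1779 -0.517 ] |d| 0.154 deg 36.5
[[ 0.476  0.84   0.259]
 [ 0.203  0.181 -0.962]
 [-0.856  0.511 -0.084]]
```

```bash
python3 -m handwheel '[{"x":-0.04,"y":0,"z":-0.01,"wx":0,"wy":0,"wz":0,"gripper":0.8},{"x":-0.08,"y":0.005,"z":-0.02,"wx":0,"wy":0,"wz":-0.1,"gripper":0.8},{"x":-0.12,"y":0.007,"z":-0.03,"wx":0,"wy":0,"wz":-0.2,"gripper":0.8},{"x":-0.149,"y":0.007,"z":-0.036,"wx":-0.157,"wy":-0.045,"wz":-0.543,"gripper":0.8},{"x":-0.149,"y":0.007,"z":-0.036,"wx":-0.157,"wy":-0.045,"wz":-0.543,"gripper":0.8},{"x":-0.149,"y":0.007,"z":-0.036,"wx":-0.157,"wy":-0.045,"wz":-0.543,"gripper":0.8},{"x":-0.149,"y":0.007,"z":-0.036,"wx":-0.157,"wy":-0.045,"wz":-0.543,"gripper":0.8},{"x":-0.149,"y":0.007,"z":-0.036,"wx":-0.157,"wy":-0.045,"wz":-0.543,"gripper":0.8}]'
python3 - <<'E'
from h import *
st()
rows_to((.51,-.01,.23),target_R(-.097,0))
E
```

```text
time: 11.93
tcp_pos: [0.51, -0.0168, 0.2332]
orientation: [0.406, 0.581, -0.385, 0.591]
contact_force: [1.2, 1.4, -1.1]
gripper_width: 0.2
t 11.93 tcp [ 0.51   -0.0168  0.2332] F [ 1.16  1.42 -1.07] w 0.2 head 29.9 tilt 1.9 y [0.93 0.37 0.03] z [ 0.37 -0.93 -0.  ] j [-0.47  0.18  0.45  1.98 -0.11  0.98 -1.16]
shift [ 0.0033  0.0024 -0.0063] turn [ 0.4795 -0.0121 -0.0304] |d| 0.007 deg 27.5
```

```bash
python3 -m handwheel '[{"x":0.003,"y":0.002,"z":-0.006,"wx":0.12,"wy":0,"wz":-0.01,"gripper":0.8},{"x":0.003,"y":0.002,"z":-0.006,"wx":0.24,"wy":0,"wz":-0.02,"gripper":0.8},{"x":0.003,"y":0.002,"z":-0.006,"wx":0.36,"wy":-0.01,"wz":-0.03,"gripper":0.8},{"x":0.003,"y":0.002,"z":-0.006,"wx":0.48,"wy":-0.012,"wz":-0.03,"gripper":0.8},{"x":0.003,"y":0.002,"z":-0.006,"wx":0.48,"wy":-0.012,"wz":-0.03,"gripper":0.8}]'
python3 - <<'E'
from h import *
st()
rows_to((.56,-.0108,.15),target_R(-.097,.611))
rows_to((.56,-.0108,.15),target_R(-.097,.698))
E
```

```text
time: 12.35
tcp_pos: [0.5094, -0.0075, 0.2255]
orientation: [0.524, 0.476, -0.524, 0.473]
contact_force: [-0.3, 0.3, -0.4]
gripper_width: 0.199
t 12.35 tcp [ 0.5094 -0.0075  0.2255] F [-0.33  0.3  -0.41] w 0.199 head 125.8 tilt 0.2 y [ 1.  -0.1 -0. ] z [-0.1 -1.  -0. ] j [-0.54  0.21  0.51  1.97 -0.13  0.99 -1.64]
shift [ 0.0754  0.0509 -0.0015] turn [-0.0024 -0.0026  0.6138] |d| 0.091 deg 35.2
shift [ 0.0754  0.0509 -0.0015] turn [-0.0026 -0.0025  0.7008] |d| 0.091 deg 40.2
```

```bash
python3 -m handwheel '[{"x":0.012,"y":0.008,"z":0,"wx":0,"wy":0,"wz":0.12,"gripper":0.8},{"x":0.024,"y":0.016,"z":0,"wx":0,"wy":0,"wz":0.24,"gripper":0.8},{"x":0.036,"y":0.025,"z":0,"wx":0,"wy":0,"wz":0.36,"gripper":0.8},{"x":0.05,"y":0.034,"z":0,"wx":0,"wy":0,"wz":0.48,"gripper":0.8},{"x":0.063,"y":0.043,"z":-0.001,"wx":0,"wy":0,"wz":0.6,"gripper":0.8},{"x":0.075,"y":0.051,"z":-0.002,"wx":0,"wy":0,"wz":0.614,"gripper":0.8},{"x":0.075,"y":0.051,"z":-0.002,"wx":0,"wy":0,"wz":0.614,"gripper":0.8}]'
python3 - <<'E'
from h import *
st()
rows_to((.572,-.0120,.034),target_R(-.097,.611))
E
```

```text
time: 12.93
tcp_pos: [0.5522, -0.0252, 0.1681]
orientation: [0.619, 0.309, -0.392, 0.606]
contact_force: [-0.2, -1.2, 0.5]
gripper_width: 0.198
t 12.93 tcp [ 0.5522 -0.0252  0.1681] F [-0.23 -1.15  0.46] w 0.198 head -10.4 tilt 30.7 y [ 0.86 -0.07  0.51] z [-0.11 -0.99  0.04] j [-0.4   0.14  0.24  2.32  0.7   0.22 -2.49]
shift [ 0.1241 -0.0522 -0.0209] turn [0.011  0.0429 0.0776] |d| 0.136 deg 5.1
```

Run:
```python
from h import *
rows_to((.570,-.0118,.10),target_R(-.097,.524))
rows_to((.570,-.0118,.036),target_R(-.097,.524))
```

```text
shift [ 0.0663 -0.0203 -0.0181] turn [ 0.0091  0.0434 -0.0094] |d| 0.072 deg 2.6
shift [ 0.1214 -0.0529 -0.0208] turn [ 0.0091  0.0434 -0.0094] |d| 0.134 deg 2.6
```

```bash
python3 -m handwheel '[{"x":0.022,"y":-0.006,"z":-0.006,"wx":0.003,"wy":0.015,"wz":-0.003,"gripper":0.8},{"x":0.044,"y":-0.013,"z":-0.012,"wx":0.006,"wy":0.03,"wz":-0.006,"gripper":0.8},{"x":0.066,"y":-0.02,"z":-0.018,"wx":0.009,"wy":0.043,"wz":-0.009,"gripper":0.8},{"x":0.066,"y":-0.02,"z":-0.018,"wx":0.009,"wy":0.043,"wz":-0.009,"gripper":0.8},{"x":0.066,"y":-0.02,"z":-0.018,"wx":0.009,"wy":0.043,"wz":-0.009,"gripper":0.8}]'
python3 - <<'E'
from h import *
st()
rows_to((.570,-.0118,.10),target_R(-.097,.524))
rows_to((.570,-.0118,.036),target_R(-.097,.524))
E
```

```text
time: 13.35
tcp_pos: [0.5736, -0.0148, 0.1101]
orientation: [0.627, 0.328, -0.389, 0.59]
contact_force: [0.7, 0.5, -0.4]
gripper_width: 0.2
t 13.35 tcp [ 0.5736 -0.0148  0.1101] F [ 0.67  0.5  -0.45] w 0.2 head -5.7 tilt 29.0 y [ 0.87 -0.09  0.48] z [-0.1  -0.99 -0.  ] j [-0.05  0.3  -0.11  2.28  1.17  0.17 -2.95]
shift [ 0.007  -0.0083 -0.0026] turn [-0.0045  0.0015  0.0186] |d| 0.011 deg 1.1
shift [ 0.063  -0.0393 -0.0025] turn [-0.0045  0.0015  0.0186] |d| 0.074 deg 1.1
```

Both j6 (0.17) and j7 (-2.95) are at their limits. I'll fit a quick kinematic model to the recorded poses and search for a configuration that works.

```bash
cat > kin.py <<'E'
import numpy as np, itertools
from scipy.optimize import least_squares
from scipy.spatial.transform import Rotation as Ro
D=[ # joints, tcp, y, z
([-1.34311,.47775,.02233,1.55641,-.01149,1.1093,-.0831],[.2222,.6367,.2217],[-.94,.33,0],[.33,.94,0]),
([-1.03,0,.39,2.03,0,1.11,-.28],[.3839,.2125,.284],[-.35,.94,0],[.94,.35,0]),
([-.15,.37,1.03,2.0,-1.02,1.37,.71],[.4896,-.1851,.2806],[.44,.62,.65],[.82,-.58,0]),
([-.02,.46,1.0,1.91,-1.03,1.46,.76],[.4962,-.24,.2792],[.44,.63,.64],[.82,-.58,0]),
([.2,.83,.7,2.03,-1.34,1.27,1.19],[.4982,-.2308,.0312],[.43,.63,.65],[.82,-.57,0]),
([.19,.74,.48,2.04,-1.36,1.06,1.06],[.5527,-.1591,.0321],[.43,.63,.65],[.82,-.57,0]),
([.2,.68,.23,2.03,-1.36,.85,.93],[.6059,-.0819,.0328],[.43,.63,.65],[.82,-.57,0]),
([.2,.68,.15,2.01,-1.36,.78,.88],[.6267,-.0516,.0331],[.43,.63,.65],[.82,-.57,0]),
([.31,.68,.2,2.03,-1.3,.85,.95],[.5804,-.1218,.0314],[.44,.63,.64],[.82,-.57,0]),
([.2,.37,-.17,2.25,-1.37,.17,.04],[.5851,-.0166,.0971],[.84,.17,.51],[.25,-.96,-.09]),
([-.47,.18,.45,1.98,-.11,.98,-1.16],[.51,-.0168,.2332],[.93,.37,.03],[.37,-.93,0]),
([-.54,.21,.51,1.97,-.13,.99,-1.64],[.5094,-.0075,.2255],[1,-.1,0],[-.1,-1,0]),
([-.4,.14,.24,2.32,.7,.22,-2.49],[.5522,-.0252,.1681],[.86,-.07,.51],[-.11,-.99,.04]),
([-.05,.3,-.11,2.28,1.17,.17,-2.95],[.5736,-.0148,.1101],[.87,-.09,.48],[-.1,-.99,0]),
]
J=np.array([d[0] for d in D]);P=np.array([d[1] for d in D])
Y=np.array([d[2] for d in D],float);Z=np.array([d[3] for d in D],float)
E
cat > fit.py <<'E'
from kin import *
# fit orientation first: R = Rz(o0+s1 j1)Ry(j2+o2)Rz(s3j3+o3)Ry(j4)Rz(s5 j5)Ry(s6 j6)Rz(s7 j7+o7) * M
M=np.array([[0,1,0],[0,0,1],[1,0,0]],float)  # cols: tool x=local z, tool y=local x, tool z=local y
def rot(j,s,o):
    return Ro.from_euler('ZYZYZYZ'[:3],np.c_[s[0]*j[:,0]+o[0],s[1]*j[:,1]+o[1],s[2]*j[:,2]+o[2]])*Ro.from_euler('YZY',np.c_[s[3]*j[:,3]+o[3],s[4]*j[:,4]+o[4],s[5]*j[:,5]+o[5]])*Ro.from_euler('Z',s[6]*j[:,6]+o[6])
best=[]
for s in itertools.product((1,-1),repeat=7):
    if s[1]<0: continue
    for o0 in(0,np.pi):
      for o7 in(0,np.pi/2,np.pi,-np.pi/2):
        def f(o):
            m=rot(J,s,[o0+o[0],o[1],o[2],o[3],o[4],o[5],o7+o[6]]).as_matrix()@M
            return np.r_[(m[:,:,1]-Y).ravel(),(m[:,:,2]-Z).ravel()]
        z=np.zeros(7); c0=np.sum(f(z)**2)
        best.append((c0,s,o0,o7))
best.sort(key=lambda b:b[0])
for b in best[:4]: print(b)
E
python3 fit.py
```

```text
(np.float64(0.0014493661982075262), (-1, 1, -1, 1, -1, 1, -1), 0, 1.5707963267948966)
(np.float64(14.764012905447656), (-1, 1, -1, 1, -1, 1, -1), 3.141592653589793, -1.5707963267948966)
(np.float64(15.594212623432911), (-1, 1, -1, -1, -1, -1, -1), 3.141592653589793, -1.5707963267948966)
(np.float64(15.923775697103133), (-1, 1, 1, 1, -1, 1, -1), 0, 1.5707963267948966)
```

```bash
cat >> kin.py <<'E'
S=np.array([-1,1,-1,1,-1,1,-1]);O7=np.pi/2
M=np.array([[0,1,0],[0,0,1],[1,0,0]],float)
ax='ZYZYZYZ'
def rots(j):
    R=Ro.identity(); out=[]
    for k in range(7):
        R=R*Ro.from_euler(ax[k],S[k]*j[k]+(O7 if k==6 else 0)); out.append(R.as_matrix())
    return out
def basis(j):
    # columns: base z, and x,y,z offsets in frames
    R=rots(j); cols=[np.array([0,0,1.])]
    cols+= [R[0][:,1]]            # lateral after j1
    cols+= [R[1][:,0],R[1][:,1]] if 0 else []
    cols+= [R[2][:,0],R[2][:,1],R[2][:,2]]
    cols+= [R[4][:,0],R[4][:,1],R[4][:,2]]
    cols+= [R[6][:,2],R[5][:,0]]
    return np.array(cols).T
A=np.vstack([basis(j) for j in J]); b=P.ravel()
C=np.linalg.solve(A.T@A+1e-5*np.eye(A.shape[1]),A.T@b)
def fk(j): return basis(j)@C, rots(j)[6]@M
LO=np.array([-2.96,-.34,-1.41,.24,-1.37,.17,-2.96]);HI=np.array([2.96,2.1,1.46,2.44,4.51,1.92,2.96])
E
python3 - <<'E'
from kin import *
print(C.round(3)); print("res mm",(1000*(A@C-b)).reshape(-1,3).round(1))
E
```

```text
[ 0.289 -0.028 -0.003 -0.033  0.541  0.001  0.001  0.475  0.335 -0.001]
res mm [[-1.6  1.4  0.4]
 [ 0.5  1.2 -1.2]
 [ 1.9 -4.6  1. ]
 [-1.3  1.  -0.3]
 [-0.5  2.5  1.7]
 [ 1.3 -1.9 -0.3]
 [-0.8  3.   2.1]
 [-0.2  0.2 -0.5]
 [ 2.6 -2.3 -0.8]
 [-2.7 -1.1 -2.5]
 [-4.1 -1.3 -1.6]
 [-0.3  0.6 -0.4]
 [ 0.9  3.7  2.5]
 [ 0.9 -3.5 -0. ]]
```

```bash
cat > ik.py <<'E'
from kin import *
def tR(phi,th,flip=1):
    h=np.array([np.cos(phi),np.sin(phi),0]);u=np.array([0,0,1.])
    x=np.sin(th)*h-np.cos(th)*u; y=flip*(np.cos(th)*h+np.sin(th)*u)
    return np.c_[x,y,np.cross(x,y)]
def ik(p,R,n=12,seed=0,m=.06):
    rng=np.random.default_rng(seed); sols=[]
    mid=(LO+HI)/2
    for _ in range(n):
        j0=rng.uniform(LO+.1,HI-.1); 
        def f(j):
            a,B=fk(j); return np.r_[(a-p)*10,(B-R).ravel(),.002*(j-mid)/(HI-LO)]
        s=least_squares(f,j0,bounds=(LO+m,HI-m),max_nfev=150)
        a,B=fk(s.x)
        if np.linalg.norm(a-p)<.003 and np.abs(B-R).max()<.02: sols.append((np.min(np.minimum(s.x-LO,HI-s.x)/1),s.x))
    sols.sort(key=lambda t:-t[0]); return sols
E
cat > srch.py <<'E'
from ik import *
seat=np.array([.719,-.0265]);h=np.array([np.cos(-.097),np.sin(-.097)])
for th in(25,30,35,40):
  for flip in(1,-1):
    t=np.radians(th)
    for back in(.11,.07,0,-.01):
        ax_=seat-back*h; p=np.r_[ax_-(.0315+.01*np.cos(t))*h,.037]
        s=ik(p,tR(-.097,t,flip),n=8)
        print(th,flip,back,len(s),*(f"{a:.2f} {x.round(2)}" for a,x in s[:1]),flush=True)
E
time python3 srch.py
```

```text
25 1 0.11 2 0.06 [-0.78  0.61  0.79  2.32  4.45  0.32 -0.07]
25 1 0.07 0
25 1 0 6 0.07 [ 0.41  0.65 -0.65  2.    1.31  0.45 -2.89]
25 1 -0.01 6 0.12 [ 0.33  0.64 -0.54  1.98  1.23  0.4  -2.84]
25 -1 0.11 4 0.21 [ 0.78  0.77 -1.16  2.23  1.61  0.76 -0.01]
25 -1 0.07 4 0.26 [ 0.43  0.58 -0.67  2.16  1.47  0.43  0.04]
25 -1 0 4 0.26 [ 0.39  0.64 -0.62  2.    1.29  0.43  0.26]
25 -1 -0.01 4 0.30 [ 0.71  0.89 -1.11  1.96  1.51  0.8   0.24]
30 1 0.11 2 0.13 [ 0.22  0.49 -0.44  2.31  2.    0.35  2.55]
30 1 0.07 2 0.13 [ 0.41  0.58 -0.65  2.22  1.81  0.43  2.83]
30 1 0 2 0.06 [ 0.1   0.57 -0.26  2.08  1.69  0.23  2.9 ]
30 1 -0.01 2 0.06 [ 0.1   0.58 -0.25  2.06  1.7   0.23  2.9 ]
30 -1 0.11 3 0.15 [ 0.76  0.77 -1.13  2.29  1.81  0.76 -0.2 ]
30 -1 0.07 4 0.24 [ 0.75  0.8  -1.12  2.2   1.77  0.76 -0.11]
30 -1 0 4 0.27 [ 0.74  0.9  -1.14  2.04  1.71  0.81  0.07]
30 -1 -0.01 4 0.28 [ 0.73  0.9  -1.13  2.02  1.7   0.8   0.08]
35 1 0.11 2 0.06 [ 0.01  0.48 -0.22  2.38  2.46  0.4   2.04]
35 1 0.07 2 0.14 [-0.02  0.51 -0.16  2.3   2.45  0.34  2.06]
35 1 0 2 0.12 [ 0.08  0.58 -0.24  2.14  2.2   0.29  2.39]
35 1 -0.01 2 0.12 [ 0.1   0.59 -0.26  2.11  2.14  0.29  2.46]
35 -1 0.11 3 0.10 [ 0.76  0.79 -1.13  2.34  2.    0.83 -0.36]
35 -1 0.07 3 0.19 [ 0.76  0.84 -1.14  2.25  1.96  0.82 -0.26]
35 -1 0 4 0.31 [ 0.41  0.66 -0.65  2.12  1.96  0.48 -0.38]
35 -1 -0.01 4 0.29 [ 0.39  0.66 -0.63  2.09  1.94  0.46 -0.36]
40 1 0.11 2 0.06 [ 0.88  1.05 -1.35  2.38  2.11  1.13  2.86]
40 1 0.07 2 0.09 [-0.1   0.53 -0.08  2.35  2.68  0.47  1.81]
40 1 0 2 0.20 [-0.06  0.59 -0.08  2.2   2.63  0.37  1.9 ]
40 1 -0.01 2 0.19 [-0.07  0.59 -0.07  2.18  2.63  0.36  1.91]
40 -1 0.11 2 0.06 [ 0.88  1.05 -1.35  2.38  2.11  1.13 -0.28]
40 -1 0.07 2 0.13 [ 0.73  0.84 -1.1   2.31  2.15  0.87 -0.43]
40 -1 0 2 0.29 [ 0.73  0.91 -1.1   2.15  2.08  0.84 -0.27]
40 -1 -0.01 3 0.31 [ 0.62  0.81 -0.93  2.13  2.1   0.71 -0.37]
real	1m11.505s
user	1m11.610s
sys	0m0.085s
```

The model fits: feasible poses exist with tool y flipped (a half turn about the tool axis brings j7 near 0). I'll retreat, make the half turn and come back in.

```bash
python3 -m handwheel '[{"x":-0.04,"y":-0.01,"z":0,"wx":0,"wy":0,"wz":0,"gripper":0.8},{"x":-0.08,"y":-0.02,"z":0,"wx":-0.12,"wy":0,"wz":0,"gripper":0.8},{"x":-0.1,"y":-0.03,"z":0,"wx":-0.24,"wy":0,"wz":0,"gripper":0.8},{"x":-0.1,"y":-0.03,"z":0,"wx":-0.36,"wy":0,"wz":0,"gripper":0.8},{"x":-0.1,"y":-0.03,"z":0,"wx":-0.48,"wy":0,"wz":0,"gripper":0.8},{"x":-0.1,"y":-0.03,"z":0,"wx":-0.6,"wy":0,"wz":0,"gripper":0.8},{"x":-0.1,"y":-0.03,"z":0,"wx":-0.72,"wy":0,"wz":0,"gripper":0.8},{"x":-0.1,"y":-0.03,"z":0,"wx":-0.84,"wy":0,"wz":0,"gripper":0.8},{"x":-0.1,"y":-0.03,"z":0,"wx":-0.96,"wy":0,"wz":0,"gripper":0.8},{"x":-0.1,"y":-0.03,"z":0,"wx":-1.08,"wy":0,"wz":0,"gripper":0.8}]'
python3 - <<'E'
from h import *
st()
rows_to((.53,-.0118,.20),target_R(-.097,.436,-1))
E
```

```text
time: 14.18
tcp_pos: [0.4992, -0.005, 0.1851]
orientation: [0.271, 0.472, -0.185, 0.818]
contact_force: [-0.6, 0.8, -0.9]
gripper_width: 0.201
t 14.18 tcp [ 0.4992 -0.005   0.1851] F [-0.61  0.77 -0.94] w 0.201 head -5.6 tilt 29.2 y [0.56 0.78 0.27] z [ 0.67 -0.62  0.41] j [ 0.24  0.05 -0.46  2.36  0.62  0.3  -1.45]
shift [0.0023 0.0159 0.031 ] turn [-2.1517  0.0788  0.0425] |d| 0.035 deg 123.4
```

```bash
python3 -m handwheel '[{"x":0,"y":0,"z":0,"wx":-0.12,"wy":0,"wz":0,"gripper":0.8},{"x":0,"y":0,"z":0,"wx":-0.24,"wy":0,"wz":0,"gripper":0.8},{"x":0,"y":0,"z":0,"wx":-0.36,"wy":0,"wz":0,"gripper":0.8},{"x":0,"y":0,"z":0,"wx":-0.48,"wy":0,"wz":0,"gripper":0.8},{"x":0,"y":0,"z":0,"wx":-0.6,"wy":0,"wz":0,"gripper":0.8},{"x":0,"y":0,"z":0,"wx":-0.72,"wy":0,"wz":0,"gripper":0.8},{"x":0,"y":0,"z":0,"wx":-0.84,"wy":0,"wz":0,"gripper":0.8},{"x":0,"y":0,"z":0,"wx":-0.96,"wy":0,"wz":0,"gripper":0.8},{"x":0,"y":0,"z":0,"wx":-1.08,"wy":0,"wz":0,"gripper":0.8},{"x":0,"y":0,"z":0,"wx":-1.2,"wy":0,"wz":0,"gripper":0.8}]'
python3 - <<'E'
from h import *
st()
rows_to((.53,-.0110,.20),target_R(-.097,.480,-1))
E
```

```text
time: 15.02
tcp_pos: [0.4992, -0.005, 0.185]
orientation: [-0.239, 0.495, 0.114, 0.828]
contact_force: [0.1, -0.2, 0.6]
gripper_width: 0.201
t 15.02 tcp [ 0.4992 -0.005   0.185 ] F [ 0.05 -0.22  0.61] w 0.201 head -5.6 tilt 29.2 y [-0.42  0.86 -0.28] z [0.76 0.51 0.4 ] j [ 0.33  0.06 -0.55  2.35  0.64  0.31 -0.27]
shift [ 0.0021 -0.0225  0.0265] turn [-0.9528  0.0137  0.0268] |d| 0.035 deg 54.6
```

```bash
python3 -m handwheel '[{"x":0,"y":0,"z":0,"wx":-0.12,"wy":0,"wz":0,"gripper":0.8},{"x":0,"y":0,"z":0,"wx":-0.24,"wy":0,"wz":0,"gripper":0.8},{"x":0,"y":0,"z":0,"wx":-0.36,"wy":0,"wz":0,"gripper":0.8},{"x":0,"y":0,"z":0,"wx":-0.48,"wy":0,"wz":0,"gripper":0.8},{"x":0,"y":0,"z":0,"wx":-0.6,"wy":0,"wz":0,"gripper":0.8},{"x":0,"y":-0.005,"z":0.005,"wx":-0.72,"wy":0,"wz":0,"gripper":0.8},{"x":0,"y":-0.01,"z":0.01,"wx":-0.84,"wy":0.01,"wz":0.02,"gripper":0.8},{"x":0.002,"y":-0.02,"z":0.025,"wx":-0.953,"wy":0.014,"wz":0.027,"gripper":0.8},{"x":0.002,"y":-0.0225,"z":0.0265,"wx":-0.953,"wy":0.014,"wz":0.027,"gripper":0.8}]'
python3 - <<'E'
from h import *
st()
rows_to((.56,-.0110,.12),target_R(-.097,.480,-1))
rows_to((.57,-.0115,.036),target_R(-.097,.480,-1))
E
```

```text
time: 15.77
tcp_pos: [0.533, -0.0109, 0.2019]
orientation: [-0.586, 0.395, 0.336, 0.623]
contact_force: [1.6, 0.0, -0.4]
gripper_width: 0.201
t 15.77 tcp [ 0.533  -0.0109  0.2019] F [ 1.59  0.01 -0.38] w 0.201 head -5.4 tilt 27.7 y [-0.88  0.09 -0.46] z [0.1 1.  0. ] j [ 0.46  0.11 -0.66  2.24  0.53  0.39  0.84]
shift [0.085  0.0142 0.0023] turn [-0.0016  0.0015  0.0027] |d| 0.086 deg 0.2
shift [0.1641 0.0443 0.0026] turn [-0.0016  0.0015  0.0027] |d| 0.17 deg 0.2
```

```bash
python3 -m handwheel '[{"x":0.028,"y":0.005,"z":0.001,"wx":0,"wy":0,"wz":0,"gripper":0.8},{"x":0.056,"y":0.01,"z":0.002,"wx":0,"wy":0,"wz":0,"gripper":0.8},{"x":0.085,"y":0.016,"z":0.002,"wx":0,"wy":0,"wz":0,"gripper":0.8},{"x":0.11,"y":0.026,"z":0.003,"wx":0,"wy":0,"wz":0,"gripper":0.8},{"x":0.137,"y":0.036,"z":0.003,"wx":0,"wy":0,"wz":0,"gripper":0.8},{"x":0.164,"y":0.044,"z":0.003,"wx":0,"wy":0,"wz":0,"gripper":0.8},{"x":0.164,"y":0.044,"z":0.003,"wx":0,"wy":0,"wz":0,"gripper":0.8},{"x":0.164,"y":0.044,"z":0.003,"wx":0,"wy":0,"wz":0,"gripper":0.8}]'
python3 - <<'E'
from h import *
st()
rows_to((.57,-.0115,.036),target_R(-.097,.480,-1))
for n in("side","top"):
    s=findcan((.649,-.0195),n)
    cv2.imwrite(f"pics/{n}6.png",cv2.resize(s["color"][80:300,200:400,::-1] if n=="side" else s["color"][100:280,180:380,::-1],None,fx=2.7,fy=2.7))
s=r.snapshot("wrist");cv2.imwrite("pics/w6.png",s["color"][:,:,::-1])
E
```

```text
time: 16.43
tcp_pos: [0.5655, -0.0109, 0.0316]
orientation: [-0.583, 0.398, 0.336, 0.624]
contact_force: [-0.3, -0.5, -0.1]
gripper_width: 0.203
t 16.43 tcp [ 0.5655 -0.0109  0.0316] F [-0.35 -0.49 -0.08] w 0.203 head -5.6 tilt 27.3 y [-0.88  0.09 -0.46] z [0.1  0.99 0.  ] j [ 0.17  0.49 -0.38  2.3   1.88  0.29 -0.49]
shift [-0.0019 -0.006  -0.0001] turn [-0.0089 -0.     -0.0037] |d| 0.006 deg 0.6
side can [ 0.9167  0.652  -0.015 ] p 0.73
top can [ 0.928   0.6505 -0.0195] p 0.68
```

View pics/top6.png

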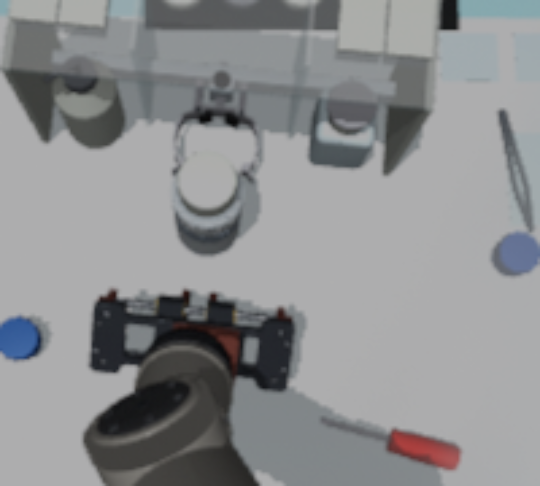

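View pics/side6.png

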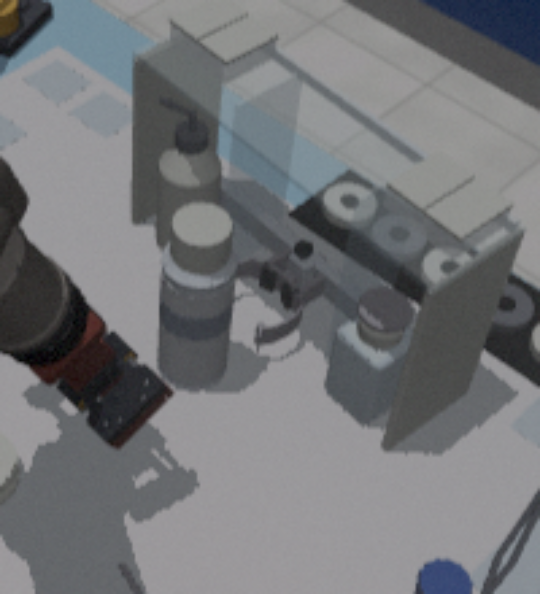

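View pics/w6.png

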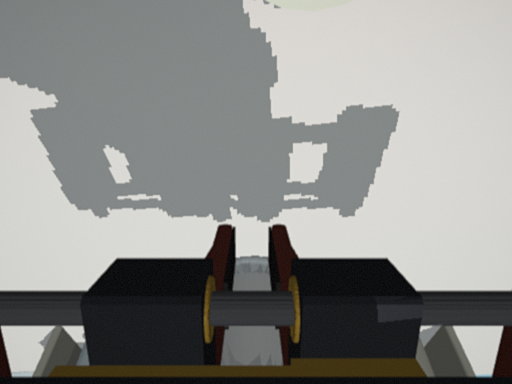

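The can stands upright in front of the clip, at (207,190) in the top crop. The fingers are behind it on the clip line, and the wrist view shows the can between the tips at (253,270). I'll approach and raise to clip height.

```bash
python3 -m handwheel '[{"x":0.004,"y":-0.011,"z":0,"wx":0,"wy":0,"wz":0,"gripper":0.8},{"x":0.008,"y":-0.022,"z":0,"wx":0,"wy":0,"wz":0,"gripper":0.8},{"x":0.0125,"y":-0.033,"z":0,"wx":0,"wy":0,"wz":0,"gripper":0.8},{"x":0.0125,"y":-0.033,"z":0,"wx":0,"wy":0,"wz":0,"gripper":0.8}]'
python3 - <<'E'
from h import *
st()
exp(-.097,.0404)
rows_to((.719-.033-.0404*.995,-.0265+.0404*.0968+.0034,.036),target_R(-.097,.480,-1))
E
```

```text
time: 17.02
tcp_pos: [0.6049, -0.015, 0.0402]
orientation: [-0.584, 0.396, 0.334, 0.625]
contact_force: [0.1, 0.3, 0.6]
gripper_width: 0.197
t 17.02 tcp [ 0.6049 -0.015   0.0402] F [0.07 0.34 0.6 ] w 0.197 head -5.5 tilt 27.7 y [-0.88  0.1  -0.47] z [0.11 0.99 0.  ] j [ 0.11  0.49 -0.3   2.22  1.72  0.24 -0.32]
expected axis [ 0.6452 -0.0189]
shift [ 0.0229 -0.0344  0.0001] turn [-0.0095  0.0001  0.0039] |d| 0.041 deg 0.6
```

```bash
python3 -m handwheel '[{"x":0.004,"y":0.0005,"z":0,"wx":0,"wy":0,"wz":0,"gripper":0.8},{"x":0.0055,"y":-0.002,"z":0,"wx":0,"wy":0,"wz":0,"gripper":0.8},{"x":0.007,"y":-0.0049,"z":0,"wx":0,"wy":0,"wz":0,"gripper":0.8},{"x":0.0085,"y":-0.0078,"z":0,"wx":0,"wy":0,"wz":0,"gripper":0.8},{"x":0.01,"y":-0.0107,"z":0,"wx":0,"wy":0,"wz":0,"gripper":0.8},{"x":0.0115,"y":-0.0136,"z":0,"wx":0,"wy":0,"wz":0,"gripper":0.8},{"x":0.013,"y":-0.0165,"z":0,"wx":0,"wy":0,"wz":0,"gripper":0.8},{"x":0.0145,"y":-0.0194,"z":0,"wx":0,"wy":0,"wz":0,"gripper":0.8},{"x":0.016,"y":-0.022,"z":0,"wx":0,"wy":0,"wz":0,"gripper":0.8},{"x":0.0175,"y":-0.0248,"z":0,"wx":0,"wy":0,"wz":0,"gripper":0.8}]'
python3 - <<'E'
from h import *
st()
e=exp(-.097,.0404)
for n in("side","top"):
    s=findcan(e,n)
    cv2.imwrite(f"pics/{n}7.png",cv2.resize(s["color"][80:300,200:400,::-1] if n=="side" else s["color"][100:280,180:380,::-1],None,fx=2.7,fy=2.7))
rows_to((.719-.0404*.995,-.0265+.0404*.0968,.036),target_R(-.097,.480,-1))
E
```

```text
time: 17.85
tcp_pos: [0.6321, -0.0179, 0.0335]
orientation: [-0.583, 0.397, 0.336, 0.624]
contact_force: [-2.8, 0.5, 0.2]
gripper_width: 0.202
t 17.85 tcp [ 0.6321 -0.0179  0.0335] F [-2.75  0.46  0.23] w 0.202 head -5.5 tilt 27.4 y [-0.88  0.09 -0.46] z [0.1  0.99 0.  ] j [ 0.1   0.53 -0.27  2.16  1.62  0.23 -0.21]
expected axis [ 0.6723 -0.0218]
side can [ 0.7292  0.6708 -0.0218] p 0.77
top can [ 0.91    0.6723 -0.0233] p 0.91
shift [ 0.0196 -0.0423  0.0001] turn [-0.0082  0.0004 -0.0002] |d| 0.047 deg 0.5
```

View pics/top7.png

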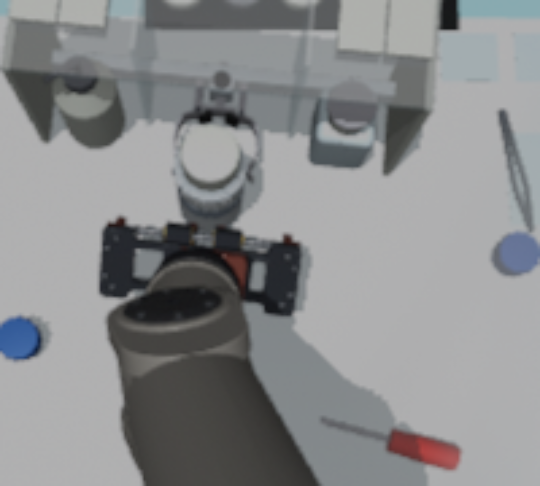

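View pics/side7.png

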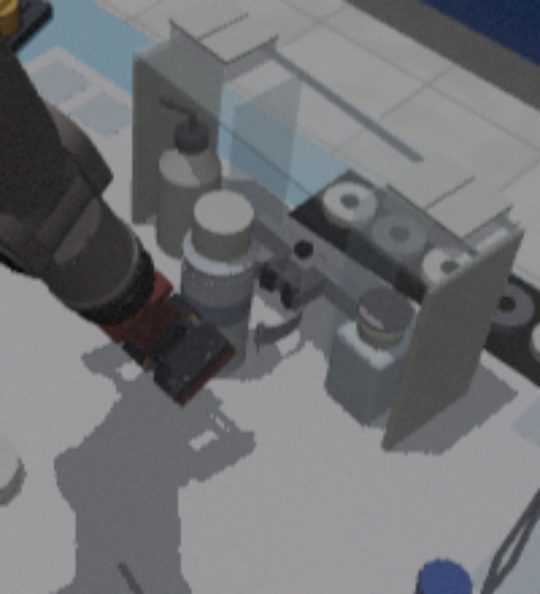

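The can is lined up and upright (cap at (212,155) in the top crop) with about 47 mm to go to the seat. I'll push on slowly and watch the force.

```bash
python3 -m handwheel '[{"x":0.0004,"y":-0.0019,"z":0,"wx":0,"wy":0,"wz":0,"gripper":0.8},{"x":0.0009,"y":-0.0036,"z":0,"wx":0,"wy":0,"wz":0,"gripper":0.8},{"x":0.0014,"y":-0.0053,"z":0,"wx":0,"wy":0,"wz":0,"gripper":0.8},{"x":0.0019,"y":-0.0069,"z":0,"wx":0,"wy":0,"wz":0,"gripper":0.8},{"x":0.0025,"y":-0.0084,"z":0,"wx":0,"wy":0,"wz":0,"gripper":0.8},{"x":0.0032,"y":-0.0098,"z":0,"wx":0,"wy":0,"wz":0,"gripper":0.8},{"x":0.0039,"y":-0.0111,"z":0,"wx":0,"wy":0,"wz":0,"gripper":0.8},{"x":0.0046,"y":-0.0125,"z":0,"wx":0,"wy":0,"wz":0,"gripper":0.8}]'
python3 - <<'E'
from h import *
st()
e=exp(-.097,.0404); print("to seat",(np.array([.719,-.0265])-e)@[.9953,-.0968])
E
python3 -m handwheel '[{"x":0.0007,"y":-0.0013,"z":0,"wx":0,"wy":0,"wz":0,"gripper":0.8},{"x":0.0014,"y":-0.0027,"z":0,"wx":0,"wy":0,"wz":0,"gripper":0.8},{"x":0.0021,"y":-0.004,"z":0,"wx":0,"wy":0,"wz":0,"gripper":0.8},{"x":0.0028,"y":-0.0053,"z":0,"wx":0,"wy":0,"wz":0,"gripper":0.8}]'
python3 - <<'E'
from h import *
st()
e=exp(-.097,.0404); print("to seat",(np.array([.719,-.0265])-e)@[.9953,-.0968])
E
```

```text
time: 18.72
tcp_pos: [0.6443, -0.0192, 0.0348]
orientation: [-0.583, 0.398, 0.336, 0.624]
contact_force: [-4.5, 0.6, -1.9]
gripper_width: 0.2
t 18.72 tcp [ 0.6443 -0.0192  0.0348] F [-4.46  0.6  -1.87] w 0.2 head -5.5 tilt 27.4 y [-0.88  0.09 -0.46] z [0.1  0.99 0.  ] j [ 0.09  0.54 -0.25  2.13  1.54  0.22 -0.12]
expected axis [ 0.6845 -0.0231]
to seat 0.03463764369261864
time: 19.05
tcp_pos: [0.6501, -0.0198, 0.0346]
orientation: [-0.583, 0.398, 0.336, 0.624]
contact_force: [-5.1, 0.1, -0.9]
gripper_width: 0.201
t 19.05 tcp [ 0.6501 -0.0198  0.0346] F [-5.14  0.13 -0.95] w 0.201 head -5.5 tilt 27.4 y [-0.88  0.09 -0.46] z [0.1  0.99 0.  ] j [ 0.09  0.55 -0.25  2.12  1.51  0.22 -0.08]
expected axis [ 0.6903 -0.0237]
to seat 0.02884387926715292
```

```bash
cat > q.py <<'E'
from h import *
st()
e=exp(-.097,.0404); print("to seat mm",1000*((np.array([.719,-.0265])-e)@[.9953,-.0968]), "Fpush",-np.array(r.get_obs()["contact_force"])@[.9953,-.0968,0])
E
python3 -m handwheel '[{"x":0.0005,"y":-0.0009,"z":0,"wx":0,"wy":0,"wz":0,"gripper":0.8},{"x":0.0009,"y":-0.0018,"z":0,"wx":0,"wy":0,"wz":0,"gripper":0.8},{"x":0.0014,"y":-0.0027,"z":0,"wx":0,"wy":0,"wz":0,"gripper":0.8},{"x":0.0019,"y":-0.0036,"z":0,"wx":0,"wy":0,"wz":0,"gripper":0.8}]'; python3 q.py;python3 -m handwheel '[{"x":0.0005,"y":-0.0009,"z":0,"wx":0,"wy":0,"wz":0,"gripper":0.8},{"x":0.0009,"y":-0.0018,"z":0,"wx":0,"wy":0,"wz":0,"gripper":0.8},{"x":0.0014,"y":-0.0027,"z":0,"wx":0,"wy":0,"wz":0,"gripper":0.8}]'; python3 q.py
```

```text
time: 19.38
tcp_pos: [0.6538, -0.0201, 0.0344]
orientation: [-0.583, 0.398, 0.337, 0.623]
contact_force: [-6.8, -0.1, -0.4]
gripper_width: 0.206
t 19.38 tcp [ 0.6538 -0.0201  0.0344] F [-6.78 -0.09 -0.41] w 0.206 head -5.5 tilt 27.3 y [-0.88  0.09 -0.46] z [0.1  0.99 0.  ] j [ 0.09  0.55 -0.25  2.11  1.48  0.22 -0.06]
expected axis [ 0.694  -0.0241]
to seat mm 25.083047982273328 Fpush 6.74131835180211
time: 19.63
tcp_pos: [0.6568, -0.0205, 0.0344]
orientation: [-0.583, 0.398, 0.337, 0.623]
contact_force: [-6.3, 0.5, 0.1]
gripper_width: 0.201
t 19.63 tcp [ 0.6568 -0.0205  0.0344] F [-6.34  0.46  0.1 ] w 0.201 head -5.5 tilt 27.3 y [-0.88  0.09 -0.46] z [0.1  0.99 0.  ] j [ 0.09  0.55 -0.25  2.1   1.47  0.22 -0.04]
expected axis [ 0.6971 -0.0244]
to seat mm 22.040010214064804 Fpush 6.350369482612838
```

```bash
python3 -m handwheel '[{"x":0.0005,"y":-0.0009,"z":0,"wx":0,"wy":0,"wz":0,"gripper":0.8},{"x":0.0009,"y":-0.0018,"z":0,"wx":0,"wy":0,"wz":0,"gripper":0.8},{"x":0.0014,"y":-0.0027,"z":0,"wx":0,"wy":0,"wz":0,"gripper":0.8}]'; python3 q.py
```

```text
time: 19.88
tcp_pos: [0.66, -0.0208, 0.0345]
orientation: [-0.583, 0.398, 0.337, 0.623]
contact_force: [-5.1, 0.6, -0.9]
gripper_width: 0.203
t 19.88 tcp [ 0.66   -0.0208  0.0345] F [-5.09  0.62 -0.95] w 0.203 head -5.5 tilt 27.3 y [-0.88  0.09 -0.46] z [0.1  0.99 0.  ] j [ 0.09  0.56 -0.25  2.09  1.45  0.22 -0.02]
expected axis [ 0.7002 -0.0247]
to seat mm 18.889501425473444 Fpush 5.123438545394349
```

```bash
python3 -m handwheel '[{"x":0.0005,"y":-0.0009,"z":0,"wx":0,"wy":0,"wz":0,"gripper":0.8},{"x":0.0009,"y":-0.0018,"z":0,"wx":0,"wy":0,"wz":0,"gripper":0.8},{"x":0.0014,"y":-0.0027,"z":0,"wx":0,"wy":0,"wz":0,"gripper":0.8},{"x":0.0019,"y":-0.0036,"z":0,"wx":0,"wy":0,"wz":0,"gripper":0.8}]'; python3 q.py
python3 - <<'E'
from h import *
for n in("side","top"):
    s=findcan((.704,-.025),n)
    cv2.imwrite(f"pics/{n}8.png",cv2.resize(s["color"][90:250,230:390,::-1] if n=="side" else s["color"][100:240,180:340,::-1],None,fx=3.5,fy=3.5))
E
```

```text
time: 20.22
tcp_pos: [0.6643, -0.0213, 0.0346]
orientation: [-0.583, 0.398, 0.336, 0.624]
contact_force: [-5.1, 0.5, -0.3]
gripper_width: 0.199
t 20.22 tcp [ 0.6643 -0.0213  0.0346] F [-5.15  0.45 -0.28] w 0.199 head -5.5 tilt 27.4 y [-0.88  0.09 -0.46] z [0.1  0.99 0.  ] j [ 0.09  0.56 -0.25  2.08  1.43  0.22  0.01]
expected axis [ 0.7045 -0.0252]
to seat mm 14.518786721793926 Fpush 5.165494884907273
side can [ 0.6747  0.71   -0.022 ] p 0.73
top can [ 0.8818  0.7085 -0.028 ] p 0.92
```

View pics/side8.png

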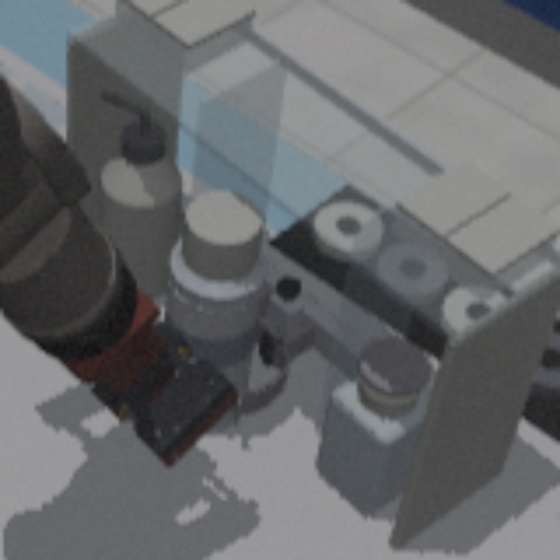

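View pics/top8.png

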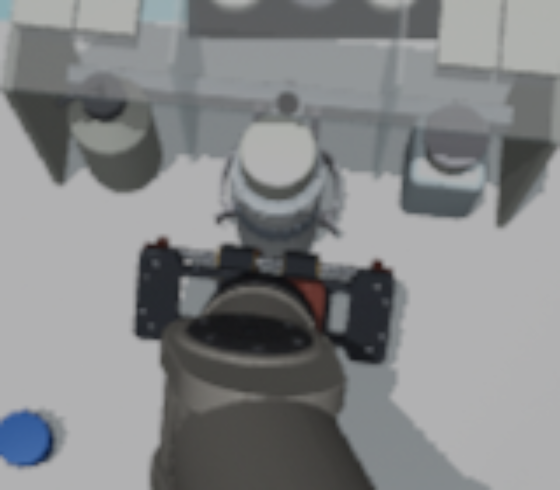

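Run:
```python
from ov import *
ims=[]
for n,roi in(("top",(230,110,290,190)),("side",(265,130,325,210))):
    s=r.snapshot(n)
    for c in((.7045,-.0252),(.7085,-.027)):
        ims.append(draw(s,(.719,-.0265,-.097),roi,4.5 if 0 else 3.3,c)[:264,:198])
cv2.imwrite("pics/o8.png",np.hstack(ims))
```

```text
(no output)
```

View pics/o8.png

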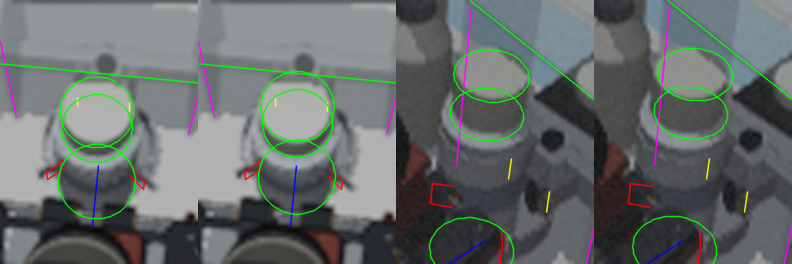

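The expected axis (.7045, -.0252) overlays the cap and body in both views, so the can is upright and in the jaws. I'll keep pushing.

```bash
python3 -m handwheel '[{"x":0.0005,"y":-0.0009,"z":0,"wx":0,"wy":0,"wz":0,"gripper":0.8},{"x":0.0009,"y":-0.0018,"z":0,"wx":0,"wy":0,"wz":0,"gripper":0.8},{"x":0.0014,"y":-0.0027,"z":0,"wx":0,"wy":0,"wz":0,"gripper":0.8},{"x":0.0019,"y":-0.0036,"z":0,"wx":0,"wy":0,"wz":0,"gripper":0.8}]'; python3 q.py; python3 -m handwheel '[{"x":0.0005,"y":-0.0009,"z":0,"wx":0,"wy":0,"wz":0,"gripper":0.8},{"x":0.0009,"y":-0.0018,"z":0,"wx":0,"wy":0,"wz":0,"gripper":0.8},{"x":0.0014,"y":-0.0027,"z":0,"wx":0,"wy":0,"wz":0,"gripper":0.8},{"x":0.0019,"y":-0.0036,"z":0,"wx":0,"wy":0,"wz":0,"gripper":0.8}]'; python3 q.py
```

```text
time: 20.85
tcp_pos: [0.6694, -0.0217, 0.0353]
orientation: [-0.583, 0.397, 0.336, 0.624]
contact_force: [-3.1, 0.7, -0.3]
gripper_width: 0.203
t 20.85 tcp [ 0.6694 -0.0217  0.0353] F [-3.1   0.73 -0.26] w 0.203 head -5.5 tilt 27.5 y [-0.88  0.09 -0.46] z [0.1  0.99 0.  ] j [ 0.1   0.57 -0.25  2.07  1.41  0.22  0.03]
expected axis [ 0.7096 -0.0257]
to seat mm 9.436660552103234 Fpush 3.1510518155223632
time: 21.18
tcp_pos: [0.6737, -0.0222, 0.0355]
orientation: [-0.583, 0.397, 0.336, 0.624]
contact_force: [-3.2, -0.7, -0.8]
gripper_width: 0.197
t 21.18 tcp [ 0.6737 -0.0222  0.0355] F [-3.16 -0.69 -0.79] w 0.197 head -5.5 tilt 27.5 y [-0.88  0.09 -0.46] z [0.1  0.99 0.  ] j [ 0.1   0.57 -0.26  2.06  1.39  0.22  0.05]
expected axis [ 0.714  -0.0261]
to seat mm 5.060275484561538 Fpush 3.074017375029952
```

```bash
python3 -m handwheel '[{"x":0.0005,"y":-0.0009,"z":0,"wx":0,"wy":0,"wz":0,"gripper":0.8},{"x":0.0009,"y":-0.0018,"z":0,"wx":0,"wy":0,"wz":0,"gripper":0.8},{"x":0.0014,"y":-0.0027,"z":0,"wx":0,"wy":0,"wz":0,"gripper":0.8}]'; python3 q.py
```

```text
time: 21.43
tcp_pos: [0.6766, -0.0225, 0.0353]
orientation: [-0.583, 0.397, 0.336, 0.624]
contact_force: [-2.5, 0.3, 0.3]
gripper_width: 0.202
t 21.43 tcp [ 0.6766 -0.0225  0.0353] F [-2.51  0.34  0.29] w 0.202 head -5.5 tilt 27.5 y [-0.88  0.09 -0.46] z [0.1  0.99 0.  ] j [ 0.1   0.57 -0.26  2.06  1.37  0.23  0.07]
expected axis [ 0.7168 -0.0264]
to seat mm 2.158750692847204 Fpush 2.5312100764418295
```

The peak is behind us and the force has fallen to 2.5 N. Next come small steps to feel for the stop.

```bash
python3 -m handwheel '[{"x":0.0002,"y":-0.0004,"z":0,"wx":0,"wy":0,"wz":0,"gripper":0.8},{"x":0.0005,"y":-0.0009,"z":0,"wx":0,"wy":0,"wz":0,"gripper":0.8}]'; python3 q.py|tail -1;python3 -m handwheel '[{"x":0.0002,"y":-0.0004,"z":0,"wx":0,"wy":0,"wz":0,"gripper":0.8},{"x":0.0005,"y":-0.0009,"z":0,"wx":0,"wy":0,"wz":0,"gripper":0.8}]'; python3 q.py|tail -1
```

```text
time: 21.6
tcp_pos: [0.6776, -0.0226, 0.0353]
orientation: [-0.583, 0.397, 0.336, 0.624]
contact_force: [-2.5, 0.4, 0.2]
gripper_width: 0.201
to seat mm 1.2307944211906623 Fpush 2.4761979951331967
time: 21.77
tcp_pos: [0.6784, -0.0227, 0.0352]
orientation: [-0.583, 0.397, 0.336, 0.624]
contact_force: [-1.9, -0.4, -0.8]
gripper_width: 0.197
to seat mm 0.34814202751687884 Fpush 1.8614278567374
```

```bash
python3 -m handwheel '[{"x":0.0002,"y":-0.0004,"z":0,"wx":0,"wy":0,"wz":0,"gripper":0.8},{"x":0.0005,"y":-0.0009,"z":0,"wx":0,"wy":0,"wz":0,"gripper":0.8}]'; python3 q.py|tail -1
```

```text
time: 21.93
tcp_pos: [0.6794, -0.0228, 0.0351]
orientation: [-0.583, 0.397, 0.336, 0.624]
contact_force: [-2.1, -0.8, -1.1]
gripper_width: 0.198
to seat mm -0.6614365152328265 Fpush 2.007414040520544
```

```bash
python3 -m handwheel '[{"x":0.0002,"y":-0.0004,"z":0,"wx":0,"wy":0,"wz":0,"gripper":0.8},{"x":0.0005,"y":-0.0009,"z":0,"wx":0,"wy":0,"wz":0,"gripper":0.8}]'; python3 q.py|tail -1
```

```text
time: 22.1
tcp_pos: [0.6802, -0.0229, 0.035]
orientation: [-0.583, 0.397, 0.336, 0.624]
contact_force: [-2.7, 0.9, -0.5]
gripper_width: 0.199
to seat mm -1.3927259983181135 Fpush 2.803671739578163
```

```bash
python3 -m handwheel '[{"x":0.0002,"y":-0.0004,"z":0,"wx":0,"wy":0,"wz":0,"gripper":0.8},{"x":0.0005,"y":-0.0009,"z":0,"wx":0,"wy":0,"wz":0,"gripper":0.8}]'; python3 q.py|tail -1
```

```text
time: 22.27
tcp_pos: [0.6804, -0.023, 0.0344]
orientation: [-0.583, 0.398, 0.336, 0.624]
contact_force: [-6.4, 0.8, 0.5]
gripper_width: 0.201
to seat mm -1.6502793229592156 Fpush 6.485090723871719
```

```bash
python3 -m handwheel '[{"x":0.0002,"y":-0.0004,"z":0,"wx":0,"wy":0,"wz":0,"gripper":0.8},{"x":0.0005,"y":-0.0009,"z":0,"wx":0,"wy":0,"wz":0,"gripper":0.8}]'; python3 q.py|tail -1
```

```text
time: 22.43
tcp_pos: [0.6806, -0.023, 0.0339]
orientation: [-0.583, 0.398, 0.337, 0.623]
contact_force: [-10.3, 0.7, 0.9]
gripper_width: 0.198
to seat mm -1.8519575979591236 Fpush 10.30991192819412
```

```bash
python3 -m handwheel '[{"x":0.0002,"y":-0.0004,"z":0,"wx":0,"wy":0,"wz":0,"gripper":0.8},{"x":0.0005,"y":-0.0009,"z":0,"wx":0,"wy":0,"wz":0,"gripper":0.8}]'; python3 q.py|tail -1
```

```text
time: 22.6
tcp_pos: [0.6808, -0.023, 0.0336]
orientation: [-0.583, 0.398, 0.337, 0.623]
contact_force: [-16.3, 1.5, 7.0]
gripper_width: 0.202
to seat mm -2.0253232124935843 Fpush 16.351687879233978
```

That met the stop hard, a steady rise to 16 N. I'll ease back to about 10 N.

```bash
python3 -m handwheel '[{"x":-0.0004,"y":0.0008,"z":0,"wx":0,"wy":0,"wz":0,"gripper":0.8},{"x":-0.0005,"y":0.0009,"z":0,"wx":0,"wy":0,"wz":0,"gripper":0.8}]'; python3 q.py|tail -1
```

```text
time: 22.77
tcp_pos: [0.6805, -0.023, 0.0339]
orientation: [-0.583, 0.398, 0.337, 0.623]
contact_force: [-7.4, 0.7, -0.8]
gripper_width: 0.202
to seat mm -1.7629625670472415 Fpush 7.405293704769456
```

```bash
python3 -m handwheel '[{"x":0.0002,"y":-0.0005,"z":0,"wx":0,"wy":0,"wz":0,"gripper":0.8},{"x":0.0002,"y":-0.0005,"z":0,"wx":0,"wy":0,"wz":0,"gripper":0.8}]'; python3 q.py|tail -1
```

```text
time: 22.93
tcp_pos: [0.6806, -0.023, 0.0338]
orientation: [-0.583, 0.398, 0.337, 0.623]
contact_force: [-10.2, 0.7, 2.0]
gripper_width: 0.201
to seat mm -1.890289111720579 Fpush 10.255774096836891
```

Pressing at 10.3 N. I'll hold this for a moment.

```bash
python3 -m handwheel '[{"x":0,"y":0,"z":0,"wx":0,"wy":0,"wz":0,"gripper":0.8},{"x":0,"y":0,"z":0,"wx":0,"wy":0,"wz":0,"gripper":0.8},{"x":0,"y":0,"z":0,"wx":0,"wy":0,"wz":0,"gripper":0.8},{"x":0,"y":0,"z":0,"wx":0,"wy":0,"wz":0,"gripper":0.8}]'; python3 q.py|tail -1;  python3 -m handwheel '[{"x":0,"y":0,"z":0,"wx":0,"wy":0,"wz":0,"gripper":0.8},{"x":0,"y":0,"z":0,"wx":0,"wy":0,"wz":0,"gripper":0.8},{"x":0,"y":0,"z":0,"wx":0,"wy":0,"wz":0,"gripper":0.8},{"x":0,"y":0,"z":0,"wx":0,"wy":0,"wz":0,"gripper":0.8},{"x":0,"y":0,"z":0,"wx":0,"wy":0,"wz":0,"gripper":0.8}]'; python3 q.py|tail -1
```

```text
time: 23.27
tcp_pos: [0.6806, -0.023, 0.0338]
orientation: [-0.583, 0.398, 0.337, 0.623]
contact_force: [-9.5, 1.6, 2.2]
gripper_width: 0.197
to seat mm -1.8905503794594989 Fpush 9.62051410547362
time: 23.68
tcp_pos: [0.6806, -0.023, 0.0338]
orientation: [-0.583, 0.398, 0.337, 0.623]
contact_force: [-10.3, 1.3, 2.0]
gripper_width: 0.2
to seat mm -1.8757534678740955 Fpush 10.347073373662004
```

```bash
python3 -m handwheel '[{"x":-0.0009,"y":0.0018,"z":0,"wx":0,"wy":0,"wz":0,"gripper":0.8},{"x":-0.0025,"y":0.005,"z":0,"wx":0,"wy":0,"wz":0,"gripper":0.8},{"x":-0.006,"y":0.0116,"z":0,"wx":0,"wy":0,"wz":0,"gripper":0.8},{"x":-0.012,"y":0.0232,"z":0,"wx":0,"wy":0,"wz":0,"gripper":0.8},{"x":-0.02,"y":0.0387,"z":0,"wx":0,"wy":0,"wz":0,"gripper":0.8},{"x":-0.03,"y":0.058,"z":0,"wx":0,"wy":0,"wz":0,"gripper":0.8},{"x":-0.045,"y":0.08,"z":0,"wx":0,"wy":0,"wz":0,"gripper":0.8},{"x":-0.075,"y":0.08,"z":0,"wx":0,"wy":0,"wz":0,"gripper":0.8},{"x":-0.075,"y":0.08,"z":0,"wx":0,"wy":0,"wz":0,"gripper":0.8}]'; python3 q.py
python3 - <<'E'
from ov import *
for n in("side","top"):
    s=findcan((.7208,-.0267),n)
    roi=(230,90,390,250) if n=="side" else (180,90,340,230)
    cv2.imwrite(f"pics/{n}9.png",draw(s,(.719,-.0265,-.097),roi,3.5,(.7208,-.0267)))
    cv2.imwrite(f"pics/{n}10.png",s["color"][:,:,::-1])
E
```

```text
time: 24.43
tcp_pos: [0.5772, -0.0119, 0.0674]
orientation: [-0.583, 0.396, 0.335, 0.625]
contact_force: [0.8, 0.2, 0.2]
gripper_width: 0.202
t 24.43 tcp [ 0.5772 -0.0119  0.0674] F [0.83 0.16 0.21] w 0.202 head -5.4 tilt 27.6 y [-0.88  0.09 -0.46] z [0.1  0.99 0.01] j [ 0.09  0.4  -0.28  2.27  1.55  0.22 -0.18]
expected axis [ 0.6174 -0.0158]
to seat mm 102.11957786732533 Fpush -0.811245754536761
side can [ 0.9009  0.7193 -0.0267] p 0.62
top can [ 0.8105  0.7178 -0.0282] p 0.73
```

View pics/top9.png

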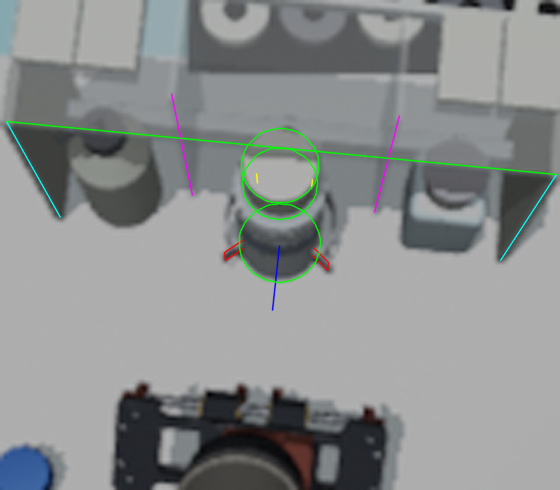

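View pics/side9.png

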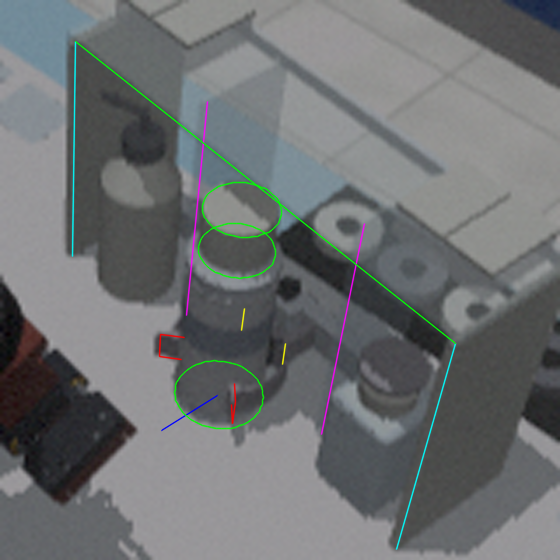

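View pics/top10.png

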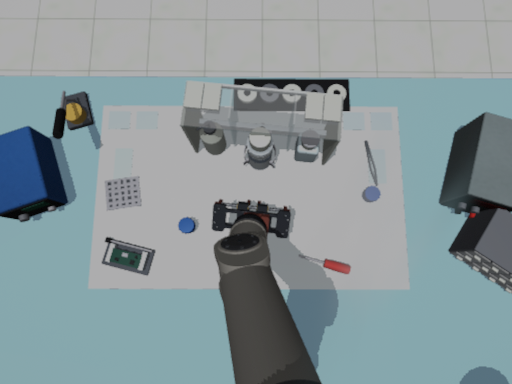

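Top: the can stands in the clip and the overlay matches at the cap and foot. The rack, driver, jars, tweezers and holder look unmoved. I'll rise clear and compare the bystanders by image difference.

```bash
python3 -m handwheel '[{"x":-0.04,"y":0,"z":0,"wx":0,"wy":0,"wz":0,"gripper":0.8},{"x":-0.08,"y":0,"z":0,"wx":0,"wy":0,"wz":0,"gripper":0.8},{"x":-0.12,"y":0,"z":0,"wx":0,"wy":0,"wz":0,"gripper":0.8},{"x":-0.12,"y":0,"z":0,"wx":0,"wy":0,"wz":0,"gripper":0.8},{"x":-0.12,"y":0,"z":0,"wx":0,"wy":0,"wz":0,"gripper":0.8}]'
python3 - <<'E'
from ov import *
st()
ims=[]
for n in("top","side"):
    a=np.load(n+".npy",allow_pickle=True).item()["color"]; s=r.snapshot(n)
    d=np.abs(a.astype(int)-s["color"]).max(2)
    ims.append(np.clip(d*3,0,255).astype(np.uint8)[:, :])
    for l in("driver","jar_a","spool","pump","wash","tweezers","holder"):
        x=r.look_for(s,l); print(n,l,[(np.round(q["point"],3).tolist(),round(q["p"],2)) for q in x[:2]])
    if n=="side": cv2.imwrite("pics/side11.png",s["color"][:,:,::-1])
cv2.imwrite("pics/diff.png",cv2.resize(np.hstack(ims),(800,300)))
E
```

```text
time: 25.05
tcp_pos: [0.5231, -0.0068, 0.1718]
orientation: [-0.583, 0.397, 0.336, 0.624]
contact_force: [-0.1, -0.3, -0.4]
gripper_width: 0.202
t 25.05 tcp [ 0.5231 -0.0068  0.1718] F [-0.1  -0.34 -0.37] w 0.202 head -5.4 tilt 27.4 y [-0.88  0.09 -0.46] z [0.1  0.99 0.  ] j [ 0.32  0.14 -0.54  2.3   0.67  0.33  0.68]
top driver [([0.421, -0.226, 0.026], 0.89)]
top jar_a [([0.614, -0.334, 0.042], 0.67), ([0.528, 0.166, 0.042], 0.66)]
top spool [([0.766, -0.031, 0.223], 0.51)]
top pump [([0.723, -0.152, 0.095], 0.58)]
top wash [([0.741, 0.09, 0.11], 0.83)]
top tweezers [([0.713, -0.346, 0.006], 0.56)]
top holder [([0.447, 0.322, 0.017], 0.74)]
side driver [([0.421, -0.233, 0.023], 0.82), ([0.523, 0.159, 0.043], 0.37)]
side jar_a [([0.605, -0.337, 0.045], 0.68), ([0.522, 0.157, 0.043], 0.61)]
side spool [([0.421, 0.012, 0.022], 0.84), ([0.758, -0.076, 0.224], 0.69)]
side pump [([0.719, -0.16, 0.089], 0.82)]
side wash [([0.742, 0.085, 0.092], 0.9)]
side tweezers [([0.703, -0.345, 0.013], 0.68)]
side holder [([0.438, 0.314, 0.018], 0.64)]
```

View pics/diff.png

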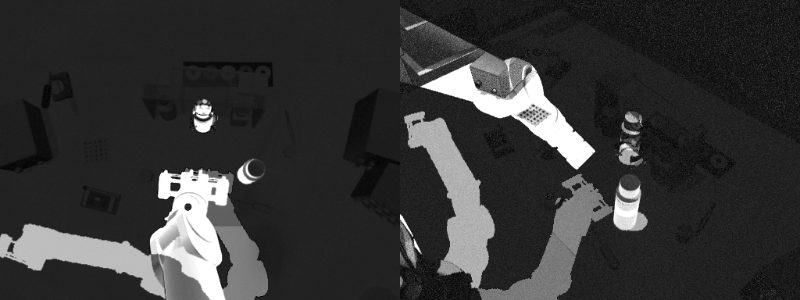

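View pics/side11.png

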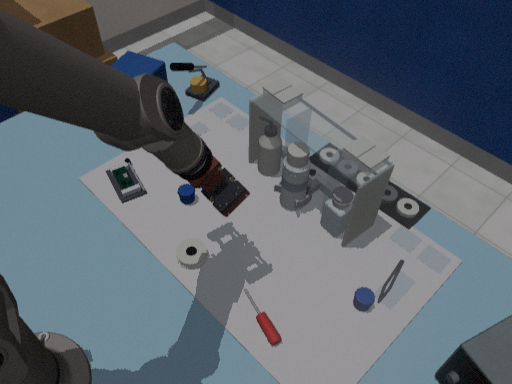

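The image difference shows only the can, the arm and the arm's shadow changed. The can stands upright in the clip at (295,175) in the side view. The robot touches nothing, so I'm handing the job in.

```bash
python3 -c "
from workcell import r
print(r.job_done()); print(r.get_obs()['time'])"
```

```text
the job is handed in; nothing more can be done
None
the job is handed in; nothing more can be done
```

The spray can is standing upright in the middle clip, pressed home against the rubber stop. I handed the job in at about 26 s on the robot clock, with the arm clear of everything.

**What I did:**
- **Sliding:** I slid the can upright across the mat, cradled between two nearly closed fingertips about 30–35 mm above its foot. It stopped in front of the clip, lined up with its centre line.
- **Turning the wrist:** The wrist ran into its joint limits there, so I backed off and half-turned the tool before pushing in. No joint was reported out of range.
- **Pushing in:** The jaws peaked at about 7 N and the force then fell to about 2 N. The stop showed as a steady rise about 1.5–2 mm past `clip_seat`. I held about 10 N there for roughly 0.8 s (readings 9.6–10.3 N).

**Last checks:**
- **Position:** The can looks upright and in place in both the top and side views. The fits put its axis within about 3 mm of where the fingers left it, the top one less certain because the shelf hides part of the can.
- **Bystanders:** Comparing pictures from before and after, only the can, the arm and its shadow changed. The top camera could not see the spool behind the arm; the side camera showed it in place.

**What went wrong:** On meeting the stop I took one 1 mm step too many. The push rose briefly to 16.4 N (17.8 N including the vertical part), just under the 18 N limit, before I eased back to 10 N. That is a reading from the end of a move, so a slightly higher peak in between can't be ruled out.

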